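Fit the guide roller and lock it with its hairpin clip

ROBOT

A 7-joint arm with a two-finger parallel gripper is mounted at the origin on the work surface. World frame = base frame: x ahead of the robot, y to its left, z up, the work surface at z = 0. Lengths are in m, angles in rad, forces in N, time in s.
With the tool pointing down it reaches from about 0.4 to 0.875 m from the base axis. Payload 19.3 kg.
Tool frame: the origin (TCP) lies on the mounting face of the last link; the fingertips stand 173 mm ahead of it and the grasp point (between the pads) lies 155 mm ahead of it; z points along the fingers, y is the direction in which the jaws open and shut (so a half turn about z gives the same grasp; the last joint's range is limited). The gripper opens to 85 mm and grips with 20 to 120 N. Pads are 22 mm wide; open, the fingers measure 114 mm over their backs; the gripper's body (76 mm by 85 mm) begins 54 mm behind the grasp point. The pads swing forward as they close: fully open they stand 13 mm farther back than shut.
Start: joints at [1.238, 0.521, -0.036, 1.599, 0.021, 1.021, -0.113], TCP at [0.162, -0.604, 0.405] pointing down, gripper open.
Joint ranges: [-2.91, 2.91], [-0.3, 2.13], [-1.5, 1.42], [0.17, 2.43], [-1.26, 4.41], [0.16, 1.93], [-2.52, 2.52]. Speed limits (rad/s): [1.89, 1.89, 2.39, 2.39, 3.01, 3.01, 3.01].

INTERFACE

Orientations are given as a unit quaternion [w, x, y, z].
In Python, from workcell import manip gives the robot as it stands.
- The arm moves only by the tool servo_tool, never from a script. Its argument "series" is a list of rows, each a list of 7 numbers: the shift along the tool's x, y, z in mm, then the turn, a rotation vector about the tool's x, y, z in degrees, then the finger opening in mm, from 0 to 85.4. In form: [[tx, ty, tz, wx, wy, wz, claw], ...]. A call has 1 to 8 rows; each row shifts and turns the pose as measured when the row begins, along the tool's axes as they then stand; what a row does not reach is not made up. A row lasts 1/12 s, in which the tool goes at most 41.7 mm and 7.16 degrees, less where a joint would pass 70% of its speed; a pose out of reach is approached as far as the arm can. A call with a gripper value outside its range is refused whole. The fingers move at their own pace and stop on an object; "newtons" is the grip in N (left out, the last holds). Time passes only in rows, so rows that do not move let the fingers close. It gives the time, the measured TCP pose, the force and the opening at its end, in the units of the state.
- manip.observe(): the state, without advancing time (a new reading comes with each control period).
- manip.snapshot(name): name is "scene" or "side" or "wrist"; returns a dict with "pixels" (400x640x3 uint8, red, green, blue), "vertical_fov" (degrees; the focal length in pixels is half the picture's height over the tangent of half this angle, whatever the lens; pixels are square), "cx", "cy" (the principal point, pixels), "dist_coeffs" ([k1, k2, p1, p2, k3] as OpenCV has them; the pictures are not rectified), "pose" (4x4, takes a point from camera to world coordinates). Camera axes: x right, y down, z forward; pixel columns grow to the right and rows downward; lengths in m; the calibration is good to about 2 mm. A picture is of the moment at which its call begins. There is no depth.
- manip.finish_job(): hands the job in, once; it reports no verdict.
The state is a dict: "time_s": time; "joint_pos": joint angles; "qd": joint speeds; "effort": joint torques, N m; "position": TCP position; "tcp_rot": TCP orientation; "wrist_force": force on the tool from outside, world axes, zero at the start; "wrist_torque": the same for the moment, N m; "opening": finger opening in m.
Only numpy, scipy, OpenCV 4.12 (cv2) and the standard library are available. Lean on these libraries where they do the work, as an engineer would, in place of code of your own. Each camera call takes 0.05 s, during which the arm holds its last target.

TASK

Put the loose nylon guide roller onto the empty stub axle, right down on its seat. Then hold the hairpin spring clip level by its bow, slide it sideways onto the axle's neck above the roller and push until it snaps past the bulge and comes fully home, and let go of it. Feel for the height of the groove and for the snap, never force the clip, and leave everything else where it lies.

Things in the scene. Friction and masses are not known exactly. Their poses are not given: they have to be found in the camera images.
- stand: Fixed rigid steel stand with the EMPTY upright stub axle. Foot 96 x 90 mm, 18 mm thick, four cap screw heads up to 26 mm; round pedestal 42 mm across (54 at its foot) up to the seat at 48 mm, where the roller's hub rests; out of it rises the axle, 25 mm across (see axle_seat). Origin: centre of the foot's underside, z along the axle.
- axle_seat (a point): Centre of the seat, on the axle's axis, 48 mm above the table. The axle is a screwed-in stud, tight but set to a different height every time: it stands H higher, H anywhere from 0 to 10 mm, not measured; find it by touch or sight. Above the seat: shank 25 mm across up to 40 + H mm; neck 18 mm across up to 47.5 + H; head 25 mm across up to 51 + H; taper to a flat tip 16 mm across at 54 + H.
- stand_done: Fixed stand of the same kind whose roller and clip are already fitted: it shows how the job looks when done, and is not to be worked on. Origin: centre of its foot's underside; 105 mm tall, 100 mm wide; its clip reaches 61 mm out from the axle.
- roller_mid (a point): The loose cream nylon roller, lying flat on the table, axis upright, the same both ways up: tread 60 mm across and 28 mm high between two hubs 42 mm across that stand out 6 mm above and below, 40 mm tall in all, bore 27 mm right through, 0.1 kg. The point is its centre, half-way up (20 mm above its underside; 20 mm above axle_seat when seated). z along its axis.
- roller: The same roller; origin: centre of its underside.
- clip_grip (a point): The loose hairpin clip of 6 x 6 mm square spring wire, 84 mm long, lying flat, 0.05 kg. The point: middle of its bow (closed end), half-way up, 6 mm above the clip's underside. The bow is a stiff double turn, 24 mm wide over straight parallel sides 24 mm long, 12 mm high: grip it firmly here, across its width. x points from the bow to the open leg ends, y across, z up (second turn on top).
- clip_seat (a point): Point in the clip where the axle's neck sits when home: 35 mm from clip_grip along the clip's x and 3 mm lower (mid-height of the legs, 3 mm above the underside), mid-way between them. Towards the bow the legs close to 11.5 mm, a firm stop under 1 mm past the seat. The head does not pass between the legs: the clip goes on only from the side, level; the 6 mm legs fit the 7.5 mm high neck.
- clip_throat (a point): Mid-way between the legs at their narrowest, 10.5 mm beyond clip_seat: a throat 12 mm wide, then a flare to a mouth 29 mm wide, ends 23 mm beyond the seat. Pushing on, the 18 mm neck meets the flare about 18 mm before home; the push grows to 7 to 11 N, falls off 10 to 7 mm before home, turns into a pull and is near zero at home, then the firm stop. At the wrong height it only gets harder.
- clip: The same clip; origin: half-way along it at its underside, same axes.
- clip_leg_l (a joint): Springy leg of the clip (at +y), swinging out in the clip's plane: 0 at rest, about 0.13 rad with the neck in the throat, 0 again when home. Spring 1.6 N m/rad about a pivot 9 mm behind the seat, so each leg then squeezes the neck with about 11 N. More than 30 N of contact force in all on the axle, both legs' squeeze included, counts as forcing the clip.
- clip_leg_r (a joint): The same for the leg at -y.
- washer: Bystander: loose dark steel washer, 48 mm across, 27 mm hole, 5 mm thick, lying flat; not part of this job, leave alone. Origin: centre of its underside.
- sleeve: Bystander: loose cream nylon sleeve with a middle flange, 60 mm across (flange 72), 85 mm tall, standing; a workpiece, leave alone. Origin: centre of its underside.
- grease_tin: Bystander: loose closed dark tin, 68 mm across, 55 mm tall, standing; leave alone. Origin: centre of its underside.
- spanner: Bystander: loose spanner 170 mm long, about 20 mm high; leave alone. Origin: middle of its underside, x along it.
- driver: Bystander: loose screwdriver 190 mm long with a black handle 26 mm thick; leave alone. Origin: middle of its underside, x along it to the blade.
- bolt: Bystander: loose hexagon bolt standing on its head, 25 mm across, 43 mm tall; leave alone. Origin: centre of its underside.

How it is judged:
On the way, in this order (a step that is already met when the one before it is completed fails the run):
1. the roller is down on its seat on the empty axle and let go (horizontal distance between roller_mid and axle_seat below 0.003 m and z of roller_mid in the frame of axle_seat between 0.0185 and 0.0215 m and angle between roller_mid's own z axis and vertical below 0.08 rad and contact force between the fingers and roller below 0.2 N), for 0.2 s.
2. the clip has snapped past the neck and sits in the groove, its legs shut again (horizontal distance between each of roller_mid, clip_seat and axle_seat below 0.003 m and z of roller_mid in the frame of axle_seat between 0.0185 and 0.0215 m and angle between roller_mid's own z axis and vertical below 0.08 rad and z of clip_seat in the frame of axle_seat between 0.04 and 0.0555 m and angle between clip_seat's own z axis and vertical below 0.2 rad and value of joint each of clip_leg_l, clip_leg_r below 0.06 rad), for 0.2 s.
At the end, for the whole second after the job is handed in: Roller seated: centred within 3 mm of the axle, its middle 18.5 to 21.5 mm above the seat, upright. Clip home on the neck: its seat within 3 mm of the axle's axis, 40 to 55.5 mm above the roller's seat, within 0.2 rad of level, both legs sprung shut (under 0.06 rad). Both let go and at rest (all of step 2 and linear speed of each of roller, clip below 0.02 m/s); the robot touches nothing.
It fails at once if the clip is forced: more than 30 N of contact between it and the axle or stand, both legs together (contact force between clip and stand above 30 N).
It fails at once if the clip is pressed down on the roller with more than 25 N (contact force between clip and roller above 25 N).
It fails at once if a bystander is moved more than 20 mm (distance of any of washer, sleeve, grease_tin, spanner, driver, bolt from where it was at the start of the episode above 0.02 m).
It also fails if it takes over 72 s, if anything falls off the work surface, if the arm or the gripper's body presses on something with over 40 N, if the wrist force passes 120 N, or if a joint passes its speed limit or range.

## Working session

There is one attempt and no reset: what is moved stays moved. The work goes in short steps, Python scripts to look and compute and a tool call to move; the robot and the scene stay as the last step left them, time stands still between calls to the robot, and variables do not carry over. Pictures are saved under pics/ and viewed, and the job is handed in when it is done.

Besides the shell and the picture viewer there is one more tool, called after "Request:" as name([rows], argument=value, ...), one row to a line, values as JSON. servo_tool: Moves the arm, as the interface text tells. Its arguments: {"type":"object","properties":{"series":{"type":"array"},"newtons":{"type":"number"}},"required":["series"]}

```bash
ls; mkdir -p pics; python3 - <<'E'
from workcell import manip
import cv2,numpy as np,pickle
s=manip.observe();print(s)
for n in ["scene","side","wrist"]:
    d=manip.snapshot(n);pickle.dump(d,open(f'{n}0.pkl','wb'))
    cv2.imwrite(f'pics/{n}0.png',d['pixels'][:,:,::-1]);print(n,d['vertical_fov'],d['cx'],d['cy'],d['dist_coeffs']);print(np.round(d['pose'],3))
E
```

```text
pics
{'time_s': 0.0, 'joint_pos': array([ 1.23777542,  0.52202834, -0.03630911,  1.60000102,  0.02118443,
        1.02112133, -0.1127952 ]), 'qd': array([ 2.08660459e-03, -2.83500940e-04,  1.35087554e-03,  1.66547161e-03,
        1.39072307e-03,  8.84108511e-05,  7.01316840e-05]), 'effort': array([ 2.86209715e-04, -9.27106619e+01,  1.97950311e+00, -3.69932020e+01,
        1.77148153e-02,  8.13624880e-03,  5.60640933e-05]), 'position': array([ 0.16231229, -0.60340856,  0.4041194 ]), 'tcp_rot': array([-5.75077711e-04,  9.91379813e-01,  1.31018023e-01, -1.16659276e-04]), 'wrist_force': array([0.28443943, 0.37432149, 0.64013307]), 'wrist_torque': array([ 0.02980731,  0.03709513, -0.02386183]), 'opening': 0.08525293689300827}
scene 44.27083773697923 326.1839869599024 190.53618812683635 [-0.06161724  0.          0.          0.          0.        ]
[[-0.417  0.494 -0.763  1.611]
 [ 0.909  0.218 -0.356  0.498]
 [-0.01  -0.841 -0.54   0.826]
 [ 0.     0.     0.     1.   ]]
side 56.894924238363366 320.1446167128129 194.855083644229 [-0.0622661  0.         0.         0.         0.       ]
[[-0.779 -0.418  0.468  0.214]
 [-0.627  0.506 -0.593  0.464]
 [ 0.011 -0.755 -0.656  0.583]
 [ 0.     0.     0.     1.   ]]
wrist 68.86118329784388 315.20498460887774 193.29230926682146 [-0.0512169  0.         0.         0.         0.       ]
[[ 0.26  -0.926 -0.274  0.232]
 [-0.966 -0.25  -0.072 -0.584]
 [-0.002  0.283 -0.959  0.374]
 [ 0.     0.     0.     1.   ]]
```

View pics/scene0.png

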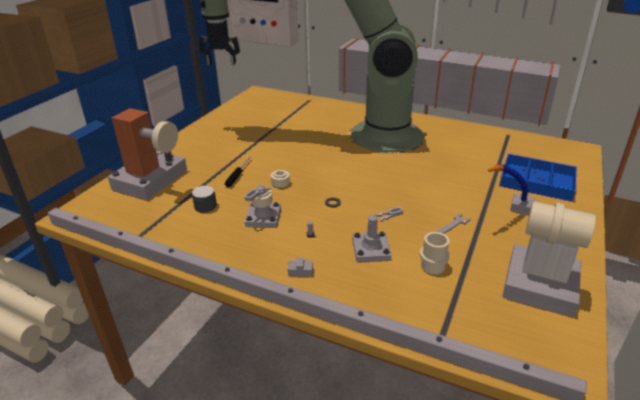

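View pics/side0.png

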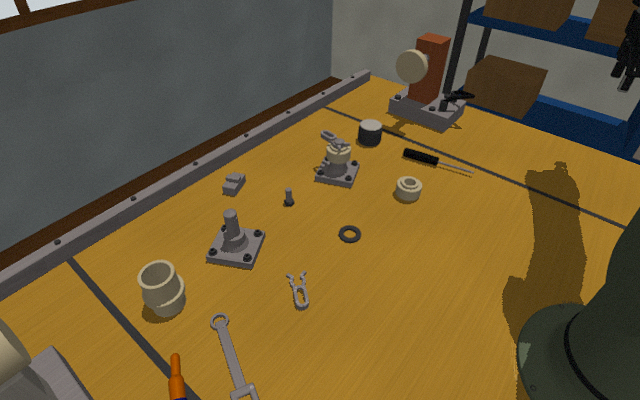

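View pics/wrist0.png

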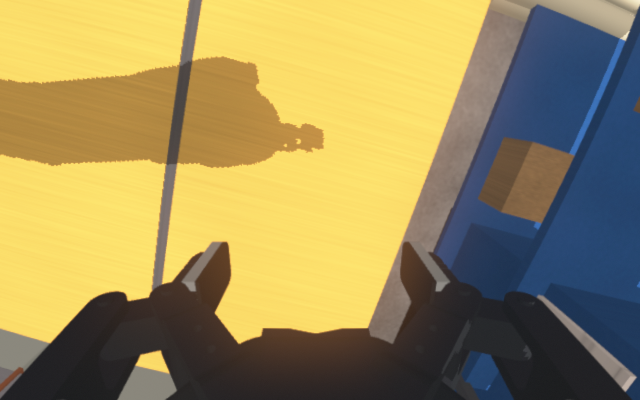

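The side view shows the empty stand at about (236,245), the clip at (300,291) with its bow down at about (302,303), the loose roller at (408,189), the washer at (349,234) and the bolt at (289,197). The scene view shows the stand at (372,245), the clip at (385,214) and the roller at (281,179). Next I'll zoom in.

```bash
cat > h.py <<'E'
import numpy as np,cv2,pickle
from workcell import manip
def K(d):
    f=200/np.tan(np.radians(d['vertical_fov'])/2); return np.array([[f,0,d['cx']],[0,f,d['cy']],[0,0,1.]])
def ray(d,u,v):
    p=cv2.undistortPoints(np.array([[[u,v]]],float),K(d),np.array(d['dist_coeffs']))[0,0]
    P=np.array(d['pose']);return P[:3,3],P[:3,:3]@np.array([p[0],p[1],1.])
def plane(d,u,v,z):
    o,r=ray(d,u,v);return (o+r*(z-o[2])/r[2])
def proj(d,X):
    P=np.linalg.inv(np.array(d['pose']));rv=cv2.Rodrigues(P[:3,:3])[0]
    return cv2.projectPoints(np.atleast_2d(np.array(X,float)),rv,P[:3,3],K(d),np.array(d['dist_coeffs']))[0][:,0]
def tri(obs):
    A=np.zeros((3,3));b=np.zeros(3);L=[]
    for d,u,v in obs:
        o,r=ray(d,u,v);r/=np.linalg.norm(r);M=np.eye(3)-np.outer(r,r);A+=M;b+=M@o;L.append((o,M))
    X=np.linalg.solve(A,b);return X,[np.linalg.norm(M@(X-o))*1e3 for o,M in L]
def load(n):return pickle.load(open(n+'.pkl','rb'))
def snap(n,t):
    d=manip.snapshot(n);pickle.dump(d,open(f'{t}.pkl','wb'));cv2.imwrite(f'pics/{t}.png',d['pixels'][:,:,::-1]);return d
def crop(d,x0,y0,x1,y1,k,name):
    im=cv2.resize(d['pixels'][y0:y1,x0:x1,::-1],None,fx=k,fy=k,interpolation=cv2.INTER_CUBIC);cv2.imwrite('pics/'+name,im)
E
python3 - <<'E'
from h import *
s=load('side0');c=load('scene0')
crop(s,190,180,340,320,5,'s0a.png')
crop(c,250,160,420,270,4.5,'c0a.png')
print('roller',plane(s,408,184,.04),plane(c,281,175,.04))
print('clip bow',plane(s,302,303,.006))
print('stand',plane(s,236,248,.018),plane(c,372,247,.018))
E
```

```text
roller [ 0.46641267 -0.18784127  0.04      ] [ 0.47777545 -0.18591672  0.04      ]
clip bow [0.46498982 0.19285092 0.006     ]
stand [0.64445991 0.18709599 0.018     ] [0.66855469 0.18644377 0.018     ]
```

View pics/s0a.png

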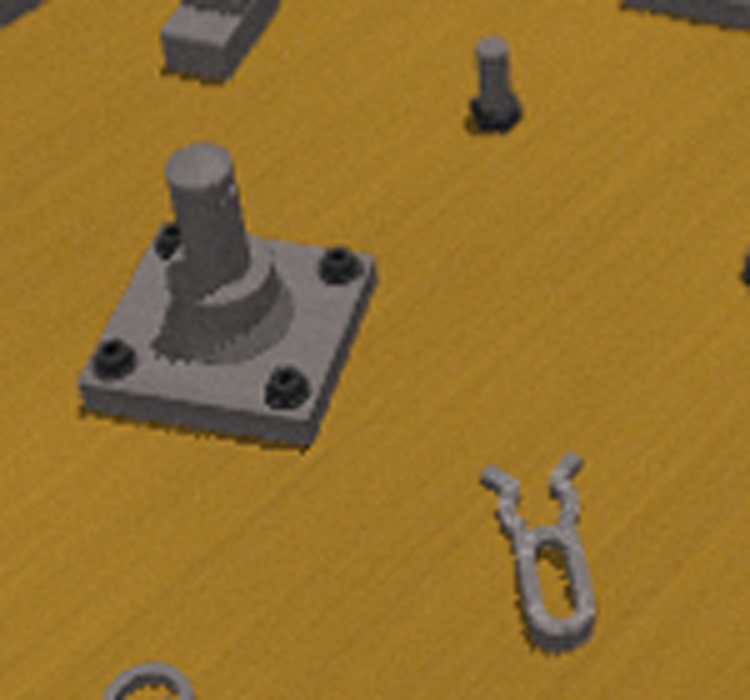

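View pics/c0a.png

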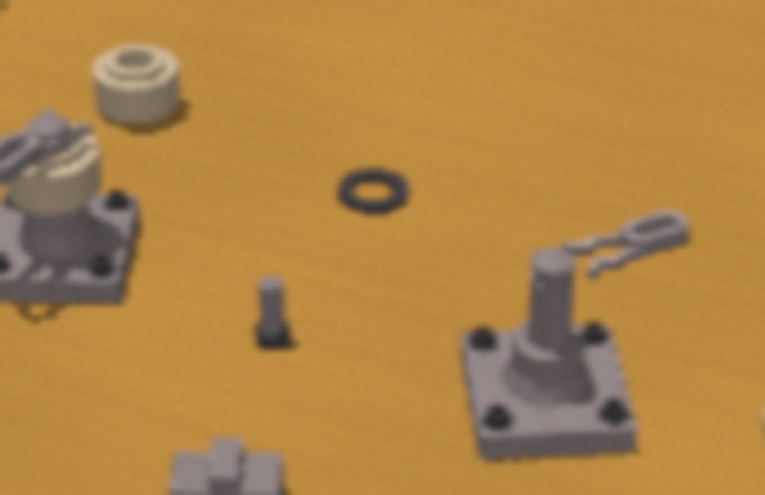

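```bash
cat >> h.py <<'E'
from scipy.spatial.transform import Rotation as R
def toolR(s):
    q=s['tcp_rot'];return R.from_quat([q[1],q[2],q[3],q[0]])
def delta(x,y,z,yaw=0.0,s=None):
    """tool-frame mm shift and rotvec deg to reach grasp-down pose, tool x at world yaw (deg)"""
    s=s or manip.observe();r=toolR(s)
    t=R.from_euler('z',yaw,degrees=True)*R.from_euler('x',180,degrees=True)
    d=r.inv().apply(np.array([x,y,z])-s['position'])*1e3
    return np.round(d,1),np.round((r.inv()*t).as_rotvec(degrees=True),2)
E
python3 - <<'E'
from h import *
print(delta(.45,-.187,.35))
E
```

```text
(array([ 386. , -327.4,   54.5]), array([-5.000e-02,  1.000e-02,  1.506e+01]))
```

Request:
servo_tool([
  [29,-24.5,4,0,0,0,85],
  [29,-24.5,4,0,0,0,85],
  [29,-24.5,4,0,0,0,85],
  [29,-24.5,4,0,0,0,85],
  [29,-24.5,4,0,0,0,85],
  [29,-24.5,4,0,0,0,85],
  [29,-24.5,4,0,0,0,85],
  [29,-24.5,4,0,0,0,85],
])

```text
time_s: 0.82
position: [0.3358, -0.3494, 0.3691]
tcp_rot: [0.0, 0.992, 0.125, -0.002]
wrist_force: [1.9, -0.6, -0.4]
opening: 0.0851
```

```bash
python3 - <<'E'
from h import *
print(delta(.45,-.187,.35))
E
```

```text
(array([ 150.8, -129.2,   18.5]), array([ 0.05,  0.19, 14.31]))
```

Request:
servo_tool([
  [29,-25,4,0,0,0,85],
  [29,-25,4,0,0,0,85],
  [29,-25,4,0,0,0,85],
  [29,-25,4,0,0,0,85],
  [29,-25,3,0,0,0,85],
  [10,-8,0,0,0,7,85],
  [0,0,0,0,0,7,85],
  [0,0,0,0,0,0,85],
])

```text
time_s: 1.48
position: [0.4608, -0.1646, 0.3477]
tcp_rot: [-0.001, 1.0, 0.003, -0.001]
wrist_force: [-0.5, 0.5, 0.7]
opening: 0.0846
```

```bash
python3 - <<'E'
from h import *
print(delta(.45,-.187,.35))
d=snap('wrist','wrist1')
E
```

```text
(array([-11. ,  22.3,  -2.3]), array([-0.08,  0.14,  0.39]))
```

View pics/wrist1.png

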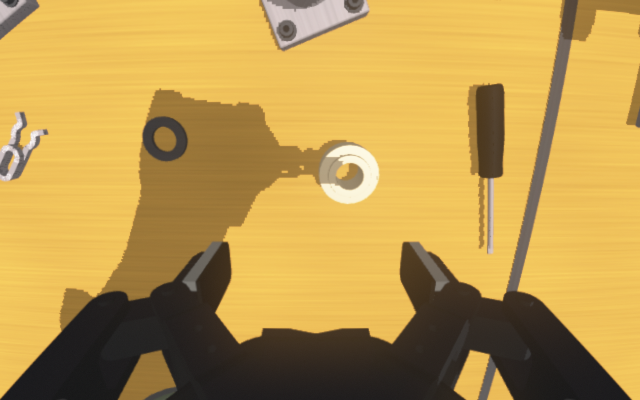

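The roller shows at about (349,174) and the clip at the left edge, (15,155). I'll measure the roller by mask.

```bash
python3 - <<'E'
from h import *
d=load('wrist1');crop(d,300,130,400,220,7,'w1a.png')
hsv=cv2.cvtColor(d['pixels'],cv2.COLOR_RGB2HSV)
m=((hsv[:,:,1]<95)&(hsv[:,:,2]>150)).astype(np.uint8);m[:, :310]=0;m[:,390:]=0;m[:135]=0;m[210:]=0
ys,xs=np.nonzero(m);c=np.column_stack([xs,ys]).astype(np.int32)
h=cv2.convexHull(c);print(cv2.minEnclosingCircle(h),cv2.fitEllipse(h),len(xs))
(e,_)=cv2.minEnclosingCircle(h)
for z in(.034,.02,.0):print(z,plane(d,*e,z))
g=cv2.cvtColor(d['pixels'],cv2.COLOR_RGB2GRAY)
p=plane(d,*e,.034)
print('diam px->',proj(d,[p+[.03,0,0],p-[.03,0,0],p+[0,.03,0],p-[0,.03,0]]))
E
```

```text
((348.0, 172.5), 30.64728546142578) ((348.26007080078125, 172.84255981445312), (59.709049224853516, 60.81360626220703), 174.55372619628906) 2446
0.034 [ 0.46976508 -0.1962982   0.034     ]
0.02 [ 0.46666707 -0.19790838  0.02      ]
0.0 [ 0.46224134 -0.20020863  0.        ]
diam px-> [[349.18262938 142.0695004 ]
 [346.84982586 201.24659748]
 [317.76028501 172.26047799]
 [378.12770259 172.7618953 ]]
```

View pics/w1a.png

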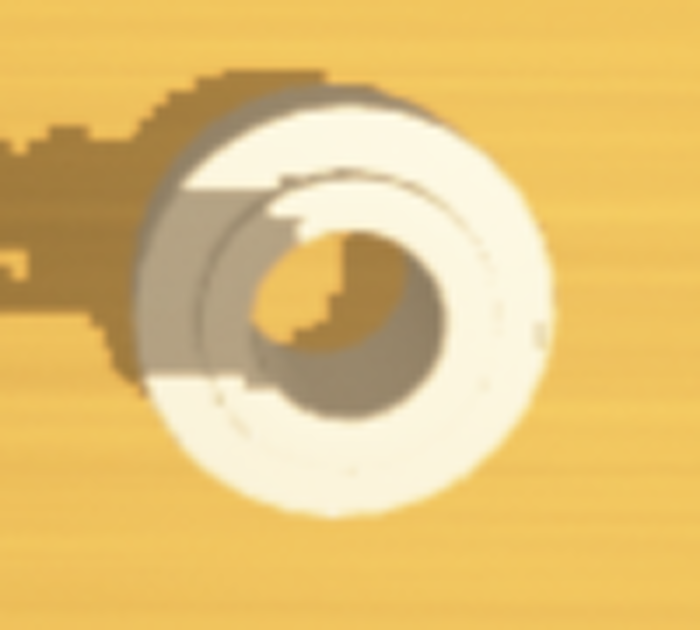

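```bash
python3 - <<'E'
from h import *
d=load('wrist1')
print(plane(d,349.5,174.3,.034),plane(d,349.9,176.3,.04))
p=plane(d,349.5,174.3,.034);print(delta(p[0],p[1],.35),delta(p[0],p[1],.155+.024))
s=manip.observe();print(s['joint_pos'])
# side/scene check
a=load('side0');c=load('scene0')
crop(a,370,160,450,230,8,'s0r.png');print(proj(a,[p[0],p[1],.04]),proj(c,[p[0],p[1],.04]))
E
```

```text
[ 0.46794956 -0.19786122  0.034     ] [ 0.46732344 -0.19760854  0.04      ]
(array([ 6.8, 33.1, -2.3]), array([-0.08,  0.14,  0.79])) (array([  7.2,  33.4, 168.7]), array([-0.08,  0.14,  0.79]))
[ 0.31784222  0.3888776  -0.12118985  2.00183886  0.06552851  0.75713652
 -1.39920016]
[[409.46950279 181.66341365]] [[279.19615575 172.74390629]]
```

View pics/s0r.png

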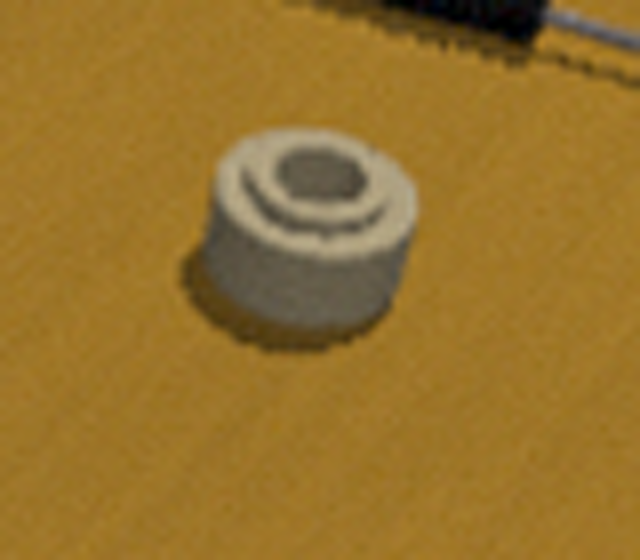

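The roller bore projects to (409.5,181.7) in the side view and is seen at (410,182). In the scene view it is (279.2,172.7) against (279.8,172.9), so three views agree on (0.4675, -0.1977).

Request:
servo_tool([
  [4,18,10,0,0,0.8,85],
  [3,15,20,0,0,0,85],
  [0,0,38,0,0,0,85],
  [0,0,30,0,0,0,85],
  [0,0,0,0,0,0,85],
])

```text
time_s: 1.95
position: [0.4674, -0.2022, 0.2486]
tcp_rot: [0.001, 1.0, 0.01, 0.002]
wrist_force: [-0.4, 1.7, -0.5]
opening: 0.0852
```

```bash
python3 - <<'E'
from h import *
print(delta(.4675,-.1977,.179),manip.observe()['wrist_force'])
E
```

```text
(array([-0. , -4.5, 69.6]), array([ 0.07, -0.18,  1.15])) [-0.43881044  1.74869163 -0.45530691]
```

Request:
servo_tool([
  [0,-4.3,20,0,0,1.1,85],
  [0,0,20,0,0,0,85],
  [0,0,15,0,0,0,85],
  [0,0,7,0,0,0,85],
  [0,0,3,0,0,0,85],
  [0,0,0,0,0,0,85],
])

```text
time_s: 2.45
position: [0.4671, -0.2017, 0.1864]
tcp_rot: [0.001, 1.0, 0.006, 0.002]
wrist_force: [0.1, -1.1, -0.2]
opening: 0.0848
```

```bash
python3 - <<'E'
from h import *
print(delta(.4675,-.1977,.179),manip.observe()['wrist_force'])
E
```

```text
(array([ 0.4, -4. ,  7.4]), array([ 0.09, -0.23,  0.67])) [ 0.14107129 -1.06931859 -0.22809559]
```

Request:
servo_tool([
  [0,-3,4,0,0,0.6,85],
  [0,-2,3,0,0,0,85],
  [0,0,1,0,0,0,85],
  [0,0,0,0,0,0,85],
])

```text
time_s: 2.78
position: [0.4679, -0.197, 0.1811]
tcp_rot: [0.001, 1.0, 0.001, 0.004]
wrist_force: [-0.1, -0.0, -0.9]
opening: 0.0854
```

```bash
python3 - <<'E'
from h import *
print(delta(.4675,-.1977,.179),manip.observe()['wrist_force'])
E
```

```text
(array([-0.4,  0.7,  2.1]), array([ 0.16, -0.46,  0.08])) [-0.06064737 -0.03389346 -0.88110442]
```

Request:
servo_tool([
  [0,0,0,0,0,0,50],
  [0,0,0,0,0,0,50],
  [0,0,0,0,0,0,50],
  [0,0,0,0,0,0,50],
  [0,0,0,0,0,0,50],
  [0,0,0,0,0,0,50],
], newtons=40)

```text
time_s: 3.28
position: [0.4682, -0.197, 0.1824]
tcp_rot: [0.002, 1.0, 0.001, 0.005]
wrist_force: [0.0, 0.2, -0.4]
opening: 0.0579
```

```bash
python3 - <<'E'
from h import *
a=load('side0');c=load('scene0')
S=np.array([(113,360),(287,385),(340,265),(170,240)])/5+[190,180]
C=np.array([(483,337),(594,332),(614,411),(497,416)])/4.5+[250,160]
A=np.array([plane(a,*p,.024) for p in S]);B=np.array([plane(c,*p,.024) for p in C])
print(A.round(3),A.mean(0),B.round(3),B.mean(0))
ts=np.array([200,157])/5+[190,180];tc=np.array([554,255])/4.5+[250,160]
print(tri([(a,*ts),(c,*tc)]))
E
```

```text
[[0.668 0.226 0.024]
 [0.606 0.191 0.024]
 [0.636 0.134 0.024]
 [0.701 0.169 0.024]] [0.6523813  0.18020249 0.024     ] [[0.644 0.136 0.024]
 [0.613 0.194 0.024]
 [0.677 0.228 0.024]
 [0.708 0.17  0.024]] [0.66038744 0.1818797  0.024     ]
(array([0.65465568, 0.17872301, 0.10451106]), [np.float64(2.094656110652771), np.float64(2.0946561106527675)])
```

Request:
servo_tool([
  [0,0,-10,0,0,0,50],
  [0,0,-20,0,0,0,50],
  [0,0,-30,0,0,0,50],
  [0,0,-35,0,0,0,50],
  [0,0,-35,0,0,0,50],
  [0,0,-30,0,0,0,50],
  [0,0,-20,0,0,0,50],
  [0,0,0,0,0,0,50],
])

```text
time_s: 3.95
position: [0.465, -0.1957, 0.3739]
tcp_rot: [0.001, 1.0, 0.001, 0.003]
wrist_force: [0.5, -0.6, -0.9]
opening: 0.0578
```

Request:
servo_tool([
  [9,-38,0,0,0,0,50],
  [10,-38,0,0,0,0,50],
  [10,-38,0,0,0,0,50],
  [10,-38,0,0,0,0,50],
  [10,-38,0,0,0,0,50],
  [10,-38,0,0,0,0,50],
  [10,-38,0,0,0,0,50],
  [10,-38,0,0,0,0,50],
])

```text
time_s: 4.62
position: [0.5438, 0.1112, 0.378]
tcp_rot: [0.004, 1.0, -0.007, 0.005]
wrist_force: [0.0, 0.1, -1.0]
opening: 0.0577
```

Request:
servo_tool([
  [10,-30,0,0,0,0,50],
  [5,-20,0,0,0,0,50],
  [0,0,0,0,0,0,50],
  [0,0,0,0,0,0,50],
])

```text
time_s: 4.95
position: [0.5587, 0.1734, 0.3776]
tcp_rot: [0.002, 1.0, -0.002, 0.005]
wrist_force: [-0.1, -1.8, -1.0]
opening: 0.0579
```

```bash
python3 - <<'E'
from h import *
print(delta(.56,.18,.37))
d=snap('wrist','wrist2')
E
```

```text
(array([ 1.2, -6.6,  7.6]), array([ 0.25, -0.52, -0.19]))
```

View pics/wrist2.png

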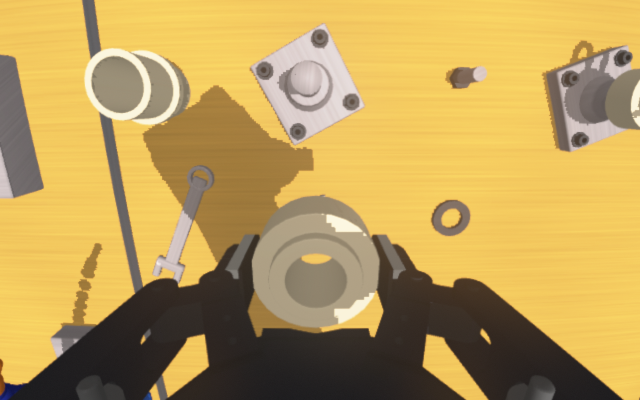

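The wrist view shows the stand at (307,83) with screws near (265,71), (319,38), (351,101) and (298,131). The roller is in the jaws with its bore at about (316,280).

```bash
python3 - <<'E'
from h import *
d=load('wrist2');crop(d,245,15,370,150,5.5,'w2a.png');crop(d,240,185,395,335,5,'w2b.png')
E
```

```text
(no output)
```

View pics/w2a.png

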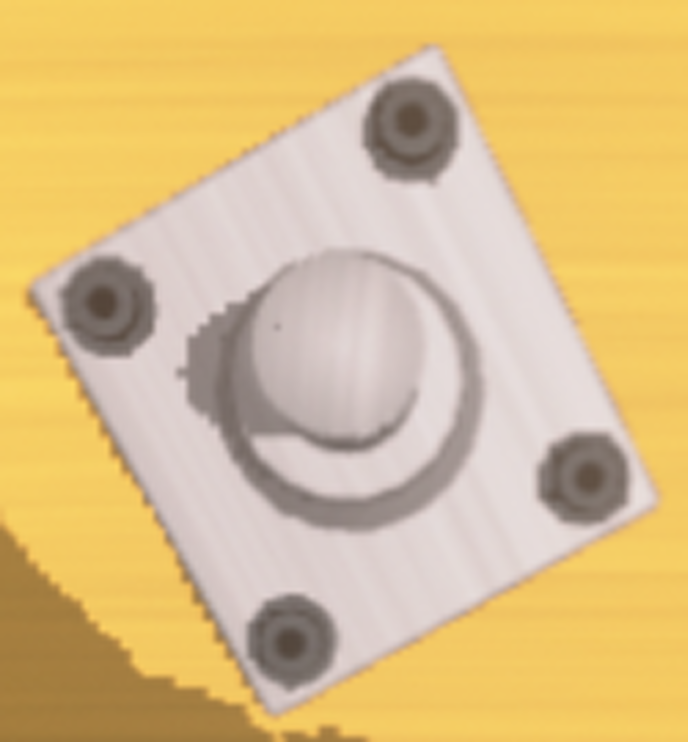

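View pics/w2b.png

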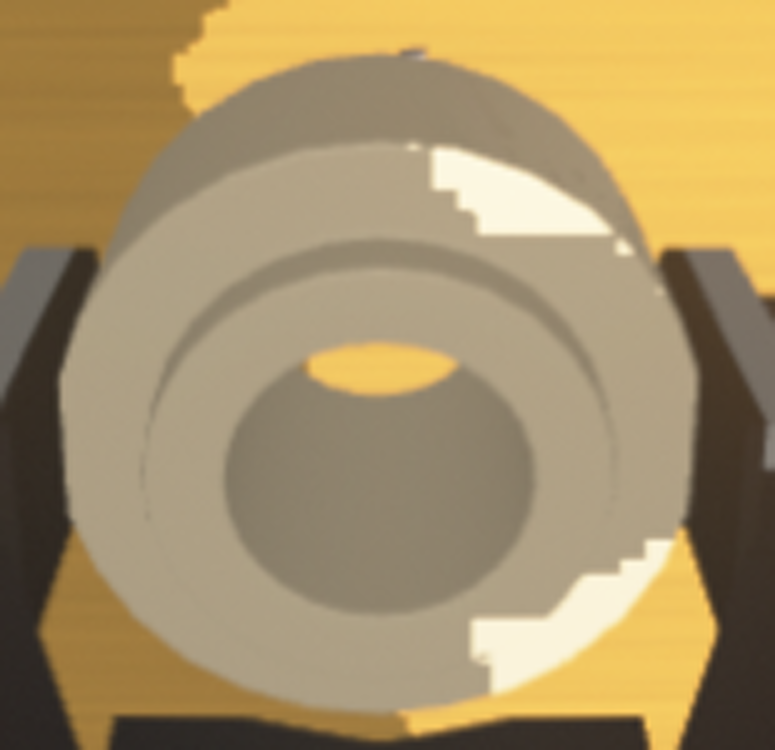

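```bash
python3 - <<'E'
from h import *
d=load('wrist2');s=manip.observe();print(s['position'])
S=np.array([(411,118),(103,302),(588,478),(290,642)])/5.5+[245,15]
A=np.array([plane(d,*p,.025) for p in S]);print(A.round(4),A.mean(0))
print('seat',plane(d,347/5.5+245,375/5.5+15,.048))
for H in(0,5,10):
    z=.048+.051+H/1e3
    c=plane(d,338/5.5+245,343/5.5+15,z);print(H,c, proj(d,[c+[0,.0125,0],c-[0,.0125,0]])[:,0]@[1,-1])
zt=s['position'][2]-.1424
b=plane(d,316,280.6,zt);print('bore',b,'rel TCP',b-s['position'],proj(d,[b+[0,.0135,0],b-[0,.0135,0]])[:,0]@[1,-1])
# compare the same for grip axis
r=toolR(s).as_matrix();print('grip at that height',s['position']+r[:,2]*.1424)
E
```

```text
[0.55857914 0.1733919  0.37763763]
[[0.7033 0.1673 0.025 ]
 [0.6716 0.2253 0.025 ]
 [0.6392 0.133  0.025 ]
 [0.6081 0.1911 0.025 ]] [0.65555932 0.17917731 0.025     ]
seat [0.65622202 0.17898668 0.048     ]
0 [0.65632199 0.17931256 0.099     ] -31.159320032494406
5 [0.65580591 0.17919397 0.104     ] -31.798265500146726
10 [0.65528984 0.17907538 0.109     ] -32.46395931589865
bore [0.55846896 0.17280277 0.23523763] rel TCP [-1.10178881e-04 -5.89132896e-04 -1.42400000e-01] -61.211243968243025
grip at that height [0.55986924 0.17283192 0.23524457]
```

Request:
servo_tool([
  [25,-2,5,0,0,0,50],
  [30,-2,5,0,0,0,50],
  [30,-2,5,0,0,0,50],
  [13,0,5,0,0,0,50],
  [0,0,5,0,0,0,50],
  [0,0,0,0,0,0,50],
])

```text
time_s: 5.5
position: [0.6595, 0.1712, 0.3534]
tcp_rot: [0.004, 1.0, -0.005, 0.004]
wrist_force: [-0.4, 0.2, -0.8]
opening: 0.0575
```

```bash
python3 - <<'E'
from h import *
print(delta(.6565,.1796,.315))
E
```

```text
(array([-3.4, -8.7, 38.4]), array([ 0.43, -0.47, -0.54]))
```

Request:
servo_tool([
  [-2,-5,10,0,0,-0.3,50],
  [-1,-3.5,12,0,0,0,50],
  [0,0,8,0,0,0,50],
  [0,0,0,0,0,0,50],
])

```text
time_s: 5.83
position: [0.6546, 0.178, 0.3212]
tcp_rot: [0.004, 1.0, -0.003, 0.004]
wrist_force: [-0.1, -0.7, -1.5]
opening: 0.0577
```

```bash
python3 - <<'E'
from h import *
print(delta(.6565,.1796,.30))
E
```

```text
(array([ 1.7, -1.8, 21.2]), array([ 0.47, -0.42, -0.31]))
```

Request:
servo_tool([
  [1.5,-1.5,8,0,0,0,50],
  [0.5,-0.5,6,0,0,0,50],
  [0,0,0,0,0,0,50],
])

```text
time_s: 6.08
position: [0.6561, 0.1805, 0.3059]
tcp_rot: [0.004, 1.0, -0.002, 0.003]
wrist_force: [-0.3, 0.7, -1.3]
opening: 0.0577
```

```bash
python3 - <<'E'
from h import *
print(delta(.6565,.1796,.30))
d=snap('wrist','wrist3');a=snap('side','side3');c=snap('scene','scene3')
im=np.hstack([cv2.resize(d['pixels'][180:340,230:400],None,fx=2.5,fy=2.5,interpolation=2)[:400],cv2.resize(a['pixels'][180:280,190:290],(400,400),interpolation=2)])
cv2.imwrite('pics/m3.png',im[:,:,::-1]); crop(c,330,170,430,270,5,'c3.png')
E
```

```text
(array([0.4, 0.8, 5.9]), array([ 0.48, -0.39, -0.26]))
```

View pics/m3.png

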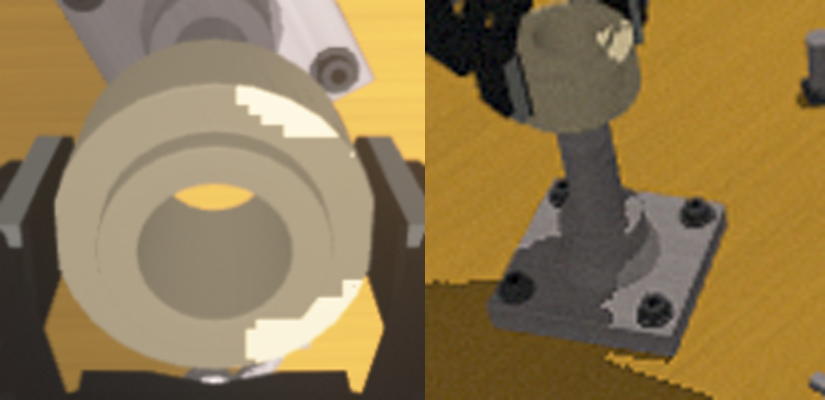

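View pics/c3.png

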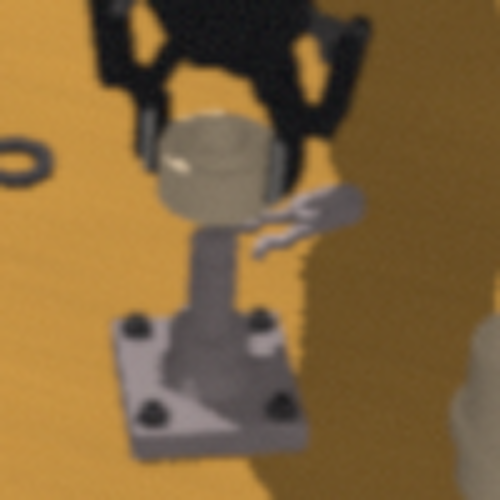

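The roller sits centred above the axle in all views. I'll lower it and watch the force.

Request:
servo_tool([
  [0.5,0.8,6,0,0,0,50],
  [0,0,6,0,0,0,50],
  [0,0,4,0,0,0,50],
  [0,0,0,0,0,0,50],
])

```text
time_s: 6.57
position: [0.6574, 0.1791, 0.2908]
tcp_rot: [0.004, 1.0, -0.003, 0.005]
wrist_force: [-0.0, -0.3, -1.1]
opening: 0.0579
```

```bash
python3 - <<'E'
from h import *
print(delta(.6565,.1796,.2304))
E
```

```text
(array([-1.6, -0.9, 60.4]), array([ 0.43, -0.58, -0.3 ]))
```

Request:
servo_tool([
  [-0.8,-0.4,4,0,0,0,50],
  [-0.2,0,4,0,0,0,50],
  [0,0,4,0,0,0,50],
  [0,0,0,0,0,0,50],
])

```text
time_s: 6.9
position: [0.6564, 0.1795, 0.2772]
tcp_rot: [0.004, 1.0, -0.003, 0.005]
wrist_force: [0.5, -0.6, -0.3]
opening: 0.0577
```

```bash
python3 - <<'E'
from h import *
print(delta(.6565,.1796,.2304),manip.observe()['wrist_torque'])
E
```

```text
(array([-0.4, -0.5, 46.8]), array([ 0.43, -0.56, -0.3 ])) [0.03623267 0.03555441 0.04281391]
```

Request:
servo_tool([
  [0,0,6,0,0,0,50],
  [0,0,6,0,0,0,50],
  [0,0,6,0,0,0,50],
  [0,0,6,0,0,0,50],
  [0,0,0,0,0,0,50],
])

```text
time_s: 7.32
position: [0.6566, 0.1794, 0.2505]
tcp_rot: [0.004, 1.0, -0.003, 0.005]
wrist_force: [-0.7, 0.2, -1.2]
opening: 0.0576
```

```bash
python3 - <<'E'
from h import *
print(delta(.6565,.1796,.2304),manip.observe()['wrist_force'])
E
```

```text
(array([-0.3, -0.3, 20.1]), array([ 0.42, -0.55, -0.29])) [-0.70061572  0.15706915 -1.16324753]
```

Request:
servo_tool([
  [0,0,5,0,0,0,50],
  [0,0,5,0,0,0,50],
  [0,0,4,0,0,0,50],
  [0,0,3,0,0,0,50],
  [0,0,0,0,0,0,50],
])

```text
time_s: 7.73
position: [0.6567, 0.1794, 0.2313]
tcp_rot: [0.004, 1.0, -0.002, 0.005]
wrist_force: [0.1, 0.4, -0.7]
opening: 0.0581
```

Request:
servo_tool([
  [0,0,1,0,0,0,50],
  [0,0,1,0,0,0,50],
  [0,0,0,0,0,0,50],
])

```text
time_s: 7.98
position: [0.657, 0.1795, 0.2305]
tcp_rot: [0.003, 1.0, -0.003, 0.005]
wrist_force: [0.0, 1.0, -1.1]
opening: 0.0577
```

Request:
servo_tool([
  [0,0,1.5,0,0,0,50],
  [0,0,1.5,0,0,0,50],
  [0,0,0,0,0,0,50],
])

```text
time_s: 8.23
position: [0.6571, 0.1796, 0.2306]
tcp_rot: [0.003, 1.0, -0.003, 0.006]
wrist_force: [-2.4, -0.7, -1.1]
opening: 0.0578
```

Request:
servo_tool([
  [0,0,0,0,0,0,75],
  [0,0,0,0,0,0,85],
  [0,0,0,0,0,0,85],
  [0,0,0,0,0,0,85],
  [0,0,0,0,0,0,85],
])

```text
time_s: 8.65
position: [0.6575, 0.1794, 0.2309]
tcp_rot: [0.003, 1.0, -0.003, 0.006]
wrist_force: [-0.2, -0.9, 0.3]
opening: 0.0849
```

Request:
servo_tool([
  [0,0,-8,0,0,0,85],
  [0,0,-15,0,0,0,85],
  [0,0,-20,0,0,0,85],
  [0,0,-30,0,0,0,85],
  [0,0,-30,0,0,0,85],
  [0,0,-20,0,0,0,85],
  [-20,0,-10,0,0,0,85],
  [-25,0,0,0,0,0,85],
])

```text
time_s: 9.32
position: [0.6118, 0.1799, 0.3762]
tcp_rot: [0.003, 1.0, -0.004, 0.008]
wrist_force: [0.0, 0.4, -0.8]
opening: 0.0846
```

Request:
servo_tool([
  [-30,0,0,0,0,0,85],
  [-30,0,0,0,0,0,85],
  [-10,0,0,0,0,0,85],
  [0,0,0,0,0,0,85],
])

```text
time_s: 9.65
position: [0.5353, 0.1804, 0.3825]
tcp_rot: [0.002, 1.0, -0.003, 0.011]
wrist_force: [-0.5, -0.8, 0.3]
opening: 0.0849
```

```bash
python3 - <<'E'
from h import *
s=manip.observe();print(s['position'],s['joint_pos'])
d=snap('wrist','wrist4');a=snap('side','side4');c=snap('scene','scene4')
im=np.hstack([cv2.resize(c['pixels'][180:280,330:430],(400,400),interpolation=2),cv2.resize(a['pixels'][180:280,190:290],(400,400),interpolation=2)])
cv2.imwrite('pics/m4.png',im[:,:,::-1])
E
```

```text
[0.53532475 0.18039423 0.38245069] [-0.28988602  0.45181742 -0.19528109  1.78586846  0.12518508  0.89712972
 -2.1200868 ]
```

View pics/wrist4.png

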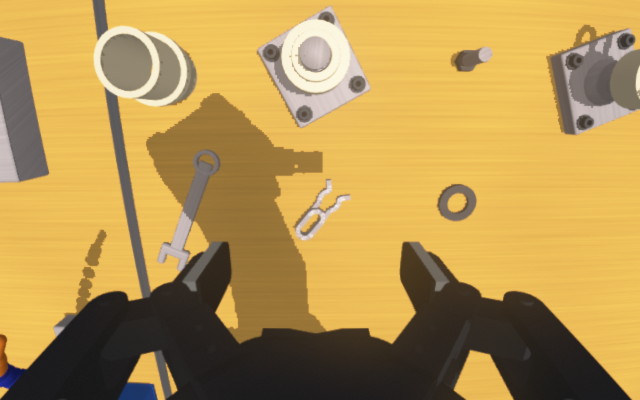

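View pics/m4.png

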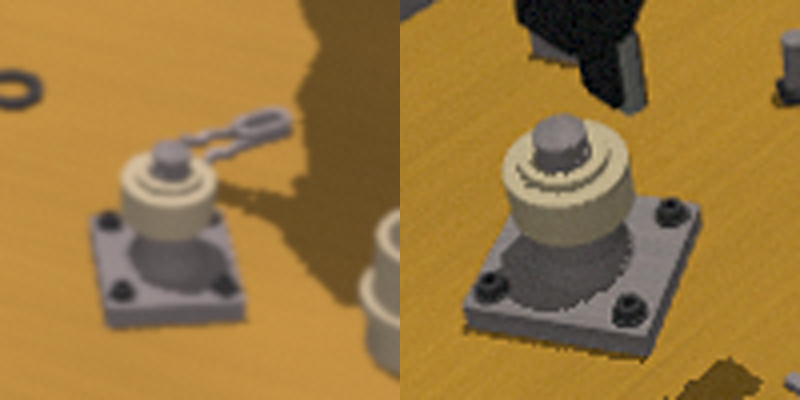

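The roller is down on the seat with the axle tip standing out of it. The clip is at about (322,210), pointing up-right in the wrist view, so its yaw is about -35°. Next I'll measure the clip and confirm the seating.

```bash
python3 - <<'E'
from h import *
d=load('wrist4');crop(d,285,170,360,250,9,'w4a.png');crop(d,250,0,380,130,5.5,'w4b.png')
E
```

```text
(no output)
```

View pics/w4a.png

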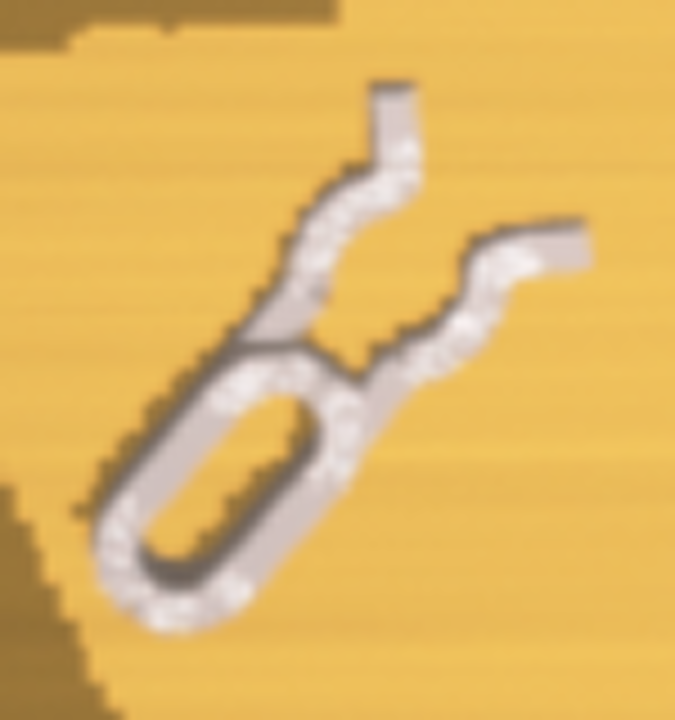

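View pics/w4b.png

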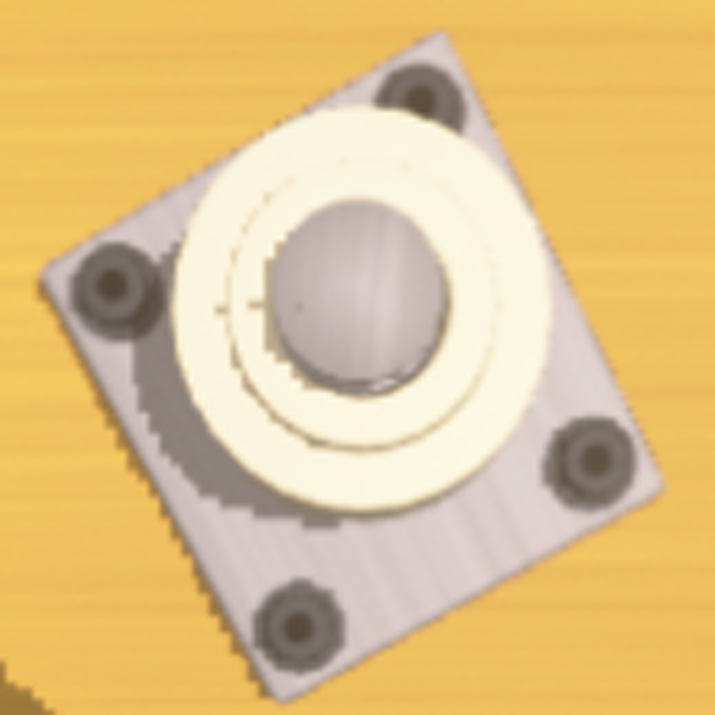

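```bash
python3 - <<'E'
from h import *
d=load('wrist4')
b=plane(d,228/9+285,490/9+170,.012);m=plane(d,491/9+285,163/9+170,.006)
v=(m-b)[:2];print(b,m,np.linalg.norm(v)*1e3,np.degrees(np.arctan2(v[1],v[0])))
l=plane(d,393/9+285,82/9+170,.006);r=plane(d,590/9+285,245/9+170,.006);w=(l-r)[:2];print(np.linalg.norm(w)*1e3,np.degrees(np.arctan2(w[1],w[0]))-90)
# mask-based oval angle
for n,(u,v_) in {'e1':(95,530),'e2':(365,400),'e3':(175,632),'e4':(290,345)}.items():print(n,plane(d,u/9+285,v_/9+170,.012).round(4))
p=plane(d,361/5.5+250,310/5.5,.048+.034);print('tread',p)
p=plane(d,361/5.5+250,297/5.5,.048+.0535);print('head',p)
h=plane(d,361/5.5+250,323/5.5,.088);print('hub',h)
a=load('side0');c=load('scene0');print(proj(a,[b])*1,proj(c,[b]))
S=np.array([(113,286),(595,462),(298,628)])/5.5+[250,0];print(np.array([plane(d,*q,.025) for q in S]).round(4), 'screw diag mean', (plane(d,*S[0],.025)+plane(d,*S[1],.025))/2)
E
```

```text
[0.47452743 0.18597774 0.012     ] [0.51959636 0.14965279 0.006     ] 57.88532324054757 -38.868341832398
35.79850818490983 -40.30632195482461
e1 [0.4687 0.2046 0.012 ]
e2 [0.4876 0.167  0.012 ]
e3 [0.4532 0.1937 0.012 ]
e4 [0.4956 0.1773 0.012 ]
tread [0.6564939  0.17861162 0.082     ]
head [0.65476738 0.17871291 0.1015    ]
hub [0.65353518 0.1786571  0.088     ]
[[300.4167691  295.65903363]] [[395.01883282 209.45161419]]
[[0.6715 0.2253 0.025 ]
 [0.639  0.133  0.025 ]
 [0.6079 0.1911 0.025 ]] screw diag mean [0.65521728 0.1791585  0.025     ]
```

The bow-to-mouth distance measures 57.9 mm against 58 expected, and the clip yaw is about -39.5°. Joint 7's range forces the half-turned grasp, with tool yaw about 140.5°, so I'll turn now.

Request:
servo_tool([
  [0,0,0,0,0,-7,60],
  [0,0,0,0,0,-7,60],
  [0,0,0,0,0,-7,60],
  [0,0,0,0,0,-7,60],
  [0,0,0,0,0,-7,60],
  [0,0,0,0,0,-7,60],
  [0,0,0,0,0,-7,60],
  [0,0,0,0,0,-7,60],
])

```text
time_s: 10.47
position: [0.5462, 0.1792, 0.3816]
tcp_rot: [0.007, 0.88, 0.474, 0.01]
wrist_force: [-0.7, 0.3, 0.2]
opening: 0.0598
```

Request:
servo_tool([
  [0,0,0,0,0,-7,60],
  [0,0,0,0,0,-7,60],
  [0,0,0,0,0,-7,60],
  [0,0,0,0,0,-7,60],
  [0,0,0,0,0,-7,60],
  [0,0,0,0,0,-7,60],
  [0,0,0,0,0,-7,60],
  [0,0,0,0,0,-7,60],
])

```text
time_s: 11.13
position: [0.5554, 0.1764, 0.3804]
tcp_rot: [0.009, 0.545, 0.838, 0.006]
wrist_force: [0.6, -0.2, -0.4]
opening: 0.0596
```

```bash
python3 - <<'E'
from h import *
print(delta(.4745,.186,.3,140.5))
E
```

```text
(array([ 42.4, -71.7,  78.6]), array([  1.02,   0.77, -26.57]))
```

Request:
servo_tool([
  [0,0,10,0.4,0.3,-6.8,60],
  [0,0,10,0.3,0.2,-6.8,60],
  [0,0,10,0.3,0.2,-6.8,60],
  [0,0,10,0,0,-6,60],
  [0,0,0,0,0,0,60],
])

```text
time_s: 11.55
position: [0.5619, 0.174, 0.3385]
tcp_rot: [-0.0, 0.329, 0.944, 0.002]
wrist_force: [-0.2, -0.6, -1.0]
opening: 0.0601
```

```bash
python3 - <<'E'
from h import *
print(delta(.4745,.186,.3,140.5))
E
```

```text
(array([ 75.9, -45. ,  38.5]), array([ 0.16, -0.11,  1.12]))
```

Request:
servo_tool([
  [26,-16,12,0.1,0,0.6,60],
  [26,-16,12,0,0,0.4,60],
  [18,-11,10,0,0,0,60],
  [4,-2,4,0,0,0,60],
  [0,0,0,0,0,0,60],
])

```text
time_s: 11.97
position: [0.478, 0.1847, 0.2996]
tcp_rot: [-0.001, 0.35, 0.937, 0.002]
wrist_force: [0.8, -0.8, -0.2]
opening: 0.06
```

```bash
python3 - <<'E'
from h import *
print(delta(.4745,.186,.3,140.5))
d=snap('wrist','wrist5')
E
```

```text
(array([ 3.5, -1.3, -0.4]), array([ 0.18, -0.21, -1.43]))
```

View pics/wrist5.png

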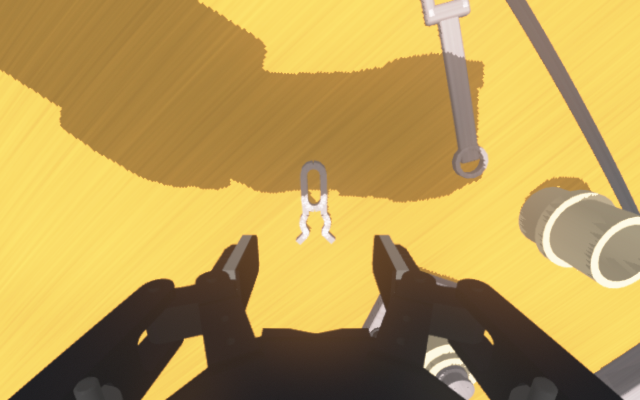

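The clip now hangs straight down in the picture, with its bow at about (314,185) and its mouth at (315,240). I'll refine it from this view.

```bash
python3 - <<'E'
from h import *
d=load('wrist5');crop(d,285,150,345,250,6,'w5a.png')
E
```

```text
(no output)
```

View pics/w5a.png

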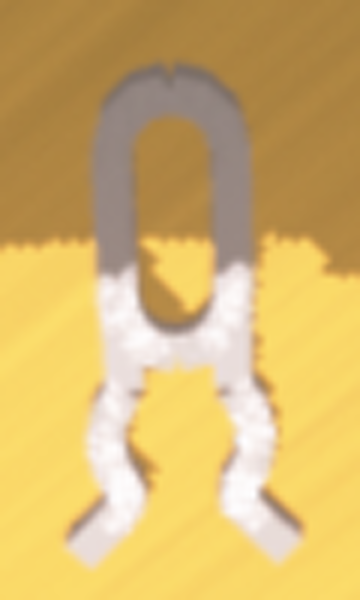

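```bash
python3 - <<'E'
from h import *
d=load('wrist5')
f=lambda u,v,z:plane(d,u/6+285,v/6+150,z)
b=f(174,222,.012);m=f(184,552,.006)
v=(m-b)[:2];print(b,m,np.linalg.norm(v)*1e3,np.degrees(np.arctan2(v[1],v[0])))
t=f(173,120,.012);u=f(176,330,.012);v=(u-t)[:2];print((t+u)/2,np.linalg.norm(v)*1e3,np.degrees(np.arctan2(v[1],v[0])))
l=f(90,565,.006);r=f(278,562,.006);w=(r-l)[:2];print(np.linalg.norm(w)*1e3,np.degrees(np.arctan2(w[1],w[0])))
print(delta(.4745,.186,.3,140.5))
E
```

```text
[0.47508541 0.18707397 0.012     ] [0.51978236 0.15041437 0.006     ] 57.807823917262255 -39.35795828020877
[0.47570612 0.18664049 0.012     ] 33.070136300994434 -40.18154090961766
31.036118670864134 50.03342078788213
(array([ 3.9, -1.7, -0.1]), array([ 0.22, -0.2 , -1.43]))
```

Request:
servo_tool([
  [2,-1.5,15,0.2,-0.2,-0.6,45],
  [1.5,-0.6,25,0,0,-0.4,45],
  [0,0,30,0,0,0,45],
  [0,0,20,0,0,0,45],
  [0,0,5,0,0,0,45],
  [0,0,0,0,0,0,45],
])

```text
time_s: 12.52
position: [0.4844, 0.1855, 0.2055]
tcp_rot: [0.005, 0.349, 0.937, 0.003]
wrist_force: [-0.6, -0.3, -0.1]
opening: 0.0452
```

```bash
python3 - <<'E'
from h import *
print(delta(.475,.1865,.175,140))
E
```

```text
(array([ 7.9, -5.7, 30.4]), array([ 0.5 ,  0.41, -0.86]))
```

Request:
servo_tool([
  [5,-3.5,5,0.4,0.3,-0.5,45],
  [3,-2,4,0.2,0.2,-0.5,45],
  [1,0,3,0,0,0,45],
  [0,0,0,0,0,0,45],
])

```text
time_s: 12.85
position: [0.4755, 0.1877, 0.1956]
tcp_rot: [0.0, 0.342, 0.94, 0.0]
wrist_force: [-0.5, -0.1, -0.5]
opening: 0.0452
```

```bash
python3 - <<'E'
from h import *
print(delta(.475,.1865,.175,140))
E
```

```text
(array([-0.4, -1.2, 20.6]), array([ 0.04, -0.01,  0.03]))
```

Request:
servo_tool([
  [0,-0.8,4,0,0,0,45],
  [0,0,4,0,0,0,45],
  [0,0,4,0,0,0,45],
  [0,0,3,0,0,0,45],
  [0,0,0,0,0,0,45],
])

```text
time_s: 13.27
position: [0.4756, 0.187, 0.1806]
tcp_rot: [0.001, 0.342, 0.94, 0.001]
wrist_force: [-0.8, 0.3, -0.7]
opening: 0.0453
```

```bash
python3 - <<'E'
from h import *
print(delta(.475,.1865,.175,140))
E
```

```text
(array([ 0.2, -0.8,  5.6]), array([ 0.17,  0.09, -0.01]))
```

Request:
servo_tool([
  [0,-0.5,3,0.1,0.1,0,45],
  [0,-0.3,2,0,0,0,45],
  [0,0,1,0,0,0,45],
  [0,0,0,0,0,0,45],
])

```text
time_s: 13.6
position: [0.4751, 0.1864, 0.1737]
tcp_rot: [-0.0, 0.342, 0.94, 0.0]
wrist_force: [-0.4, 0.7, -0.1]
opening: 0.0455
```

```bash
python3 - <<'E'
from h import *
print(delta(.475,.1865,.175,140))
d=snap('wrist','wrist6');crop(d,220,180,420,340,4,'w6a.png')
E
```

```text
(array([ 0.1,  0.1, -1.3]), array([ 0.04, -0.03, -0.01]))
```

View pics/w6a.png

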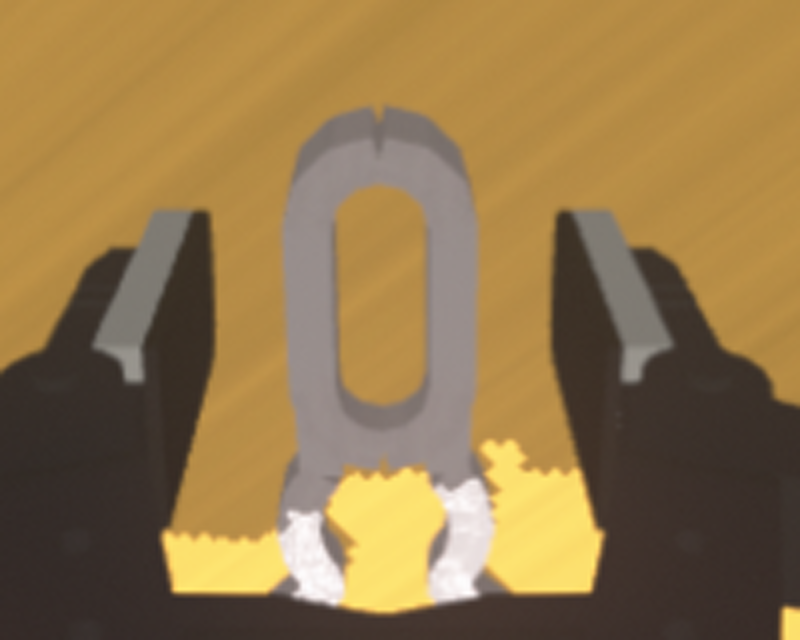

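The bow is centred between the pads. I'll lift 1 mm and grip firmly.

Request:
servo_tool([
  [0,0,-1,0,0,0,15],
  [0,0,0,0,0,0,15],
  [0,0,0,0,0,0,15],
  [0,0,0,0,0,0,15],
  [0,0,0,0,0,0,15],
  [0,0,0,0,0,0,15],
], newtons=70)

```text
time_s: 14.15
position: [0.4752, 0.1865, 0.1758]
tcp_rot: [0.0, 0.342, 0.94, 0.001]
wrist_force: [-0.0, -0.6, -0.9]
opening: 0.0221
```

```bash
python3 - <<'E'
from h import *
s=manip.observe();print(s['position'],delta(.475,.1865,.175,140))
E
```

```text
[0.47521617 0.1865334  0.17580001] (array([ 0.1, -0.2,  0.8]), array([ 0.09,  0.01, -0.01]))
```

Request:
servo_tool([
  [0,0,-8,0,0,0,15],
  [0,0,-15,0,0,0,15],
  [0,0,-25,0,0,0,15],
  [0,0,-30,0,0,0,15],
  [0,0,-30,0,0,0,15],
  [0,0,-20,0,0,0,15],
  [0,0,-10,0,0,0,15],
  [0,0,0,0,0,0,15],
])

```text
time_s: 14.82
position: [0.4737, 0.1867, 0.322]
tcp_rot: [-0.001, 0.341, 0.94, -0.0]
wrist_force: [0.8, 1.1, -0.2]
opening: 0.0219
```

Request:
servo_tool([
  [0,0,0,0,0,-6,15],
  [0,0,0,0,0,-6,15],
  [0,0,0,0,0,-6,15],
  [0,0,0,0,0,-6,15],
  [0,0,0,0,0,-6,15],
  [0,0,0,0,0,-6,15],
  [0,0,0,0,0,-3,15],
  [0,0,0,0,0,0,15],
])

```text
time_s: 15.48
position: [0.4724, 0.1856, 0.3164]
tcp_rot: [-0.004, -0.009, 1.0, -0.001]
wrist_force: [-0.8, -0.3, 0.0]
opening: 0.0218
```

```bash
python3 - <<'E'
from h import *
print(delta(.656,.179,.31,180),manip.observe()['joint_pos'])
d=snap('wrist','wrist7')
E
```

```text
(array([-183.5,  -10. ,    5. ]), array([-0.09, -0.42,  1.06])) [ 0.18902702  0.62368802 -0.93864748  1.95186356  0.63857422  0.90406623
  0.50758781]
```

View pics/wrist7.png

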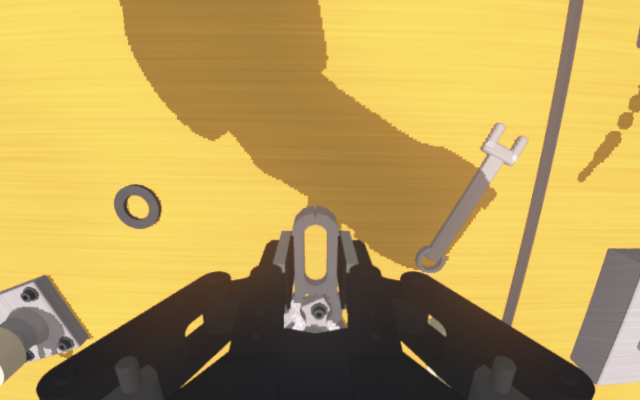

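The clip is gripped straight in the jaws, with its bow at (316,250). I'll carry it over the axle, bow above the tip, to feel the axle's height.

Request:
servo_tool([
  [-25,-1,0,0,-0.2,0.5,15],
  [-30,-2,0,0,-0.2,0.5,15],
  [-30,-2,0,0,0,0,15],
  [-30,-2,0,0,0,0,15],
  [-30,-1,0,0,0,0,15],
  [-25,-1,0,0,0,0,15],
  [-8,0,0,0,0,0,15],
  [0,0,0,0,0,0,15],
])

```text
time_s: 16.2
position: [0.6565, 0.1748, 0.3096]
tcp_rot: [-0.003, 0.011, 1.0, -0.003]
wrist_force: [-0.3, 0.3, -1.2]
opening: 0.0216
```

```bash
python3 - <<'E'
from h import *
print(delta(.656,.179,.31,180),manip.observe()['joint_pos'])
E
```

```text
(array([ 0.6,  4.2, -0.4]), array([-0.4 , -0.3 , -1.29])) [ 0.14341348  0.84809822 -0.84746076  1.4893576   0.67762648  1.12278394
  0.70794382]
```

Request:
servo_tool([
  [0.5,3,3,-0.4,-0.3,-0.8,15],
  [0,1.5,3,0,0,-0.5,15],
  [0,0,3,0,0,0,15],
  [0,0,0,0,0,0,15],
])

```text
time_s: 16.53
position: [0.6536, 0.1807, 0.2982]
tcp_rot: [-0.001, -0.0, 1.0, -0.0]
wrist_force: [0.7, 0.3, 0.1]
opening: 0.022
```

```bash
python3 - <<'E'
from h import *
print(delta(.656,.179,.29,180))
d=snap('side','side8');c=snap('scene','scene8')
im=np.hstack([cv2.resize(c['pixels'][160:260,330:430],(400,400),interpolation=2),cv2.resize(d['pixels'][160:260,190:290],(400,400),interpolation=2)])
cv2.imwrite('pics/m8.png',im[:,:,::-1])
E
```

```text
(array([-2.4, -1.7,  8.2]), array([-0.01, -0.09,  0.05]))
```

View pics/m8.png

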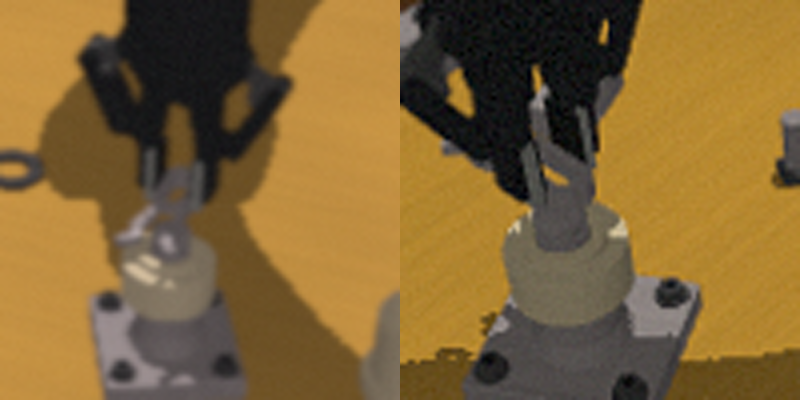

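The scene and side views show the clip level, its bow over the axle tip and its legs pointing away from the robot. Now I'll feel for the tip gently.

Request:
servo_tool([
  [-1.8,-1.2,2,0,-0.1,0,15],
  [-0.5,-0.4,2,0,0,0,15],
  [0,0,1,0,0,0,15],
  [0,0,0,0,0,0,15],
])

```text
time_s: 16.97
position: [0.6562, 0.1787, 0.2942]
tcp_rot: [0.001, -0.0, 1.0, -0.0]
wrist_force: [-1.5, 0.3, 0.0]
opening: 0.0217
```

Request:
servo_tool([
  [0,0,1,0,0,0,15],
  [0,0,1,0,0,0,15],
  [0,0,0,0,0,0,15],
])

```text
time_s: 17.22
position: [0.6562, 0.1786, 0.2921]
tcp_rot: [0.001, 0.0, 1.0, -0.0]
wrist_force: [0.7, 0.0, -0.9]
opening: 0.0216
```

Request:
servo_tool([
  [0,0,1,0,0,0,15],
  [0,0,1,0,0,0,15],
  [0,0,0,0,0,0,15],
])

```text
time_s: 17.47
position: [0.6562, 0.1786, 0.2899]
tcp_rot: [0.001, 0.0, 1.0, -0.0]
wrist_force: [0.5, -0.3, -1.3]
opening: 0.0221
```

```bash
python3 - <<'E'
from h import *
print(delta(.656,.179,.28,180))
E
```

```text
(array([0.2, 0.4, 9.9]), array([-0.01,  0.13, -0.  ]))
```

Request:
servo_tool([
  [0,0,1,0,0,0,15],
  [0,0,1,0,0,0,15],
])

```text
time_s: 17.63
position: [0.6562, 0.1787, 0.2879]
tcp_rot: [0.001, 0.0, 1.0, -0.0]
wrist_force: [-0.0, 0.6, 0.9]
opening: 0.0221
```

Request:
servo_tool([
  [0,0,1,0,0,0,15],
])

```text
time_s: 17.72
position: [0.6563, 0.1787, 0.2869]
tcp_rot: [0.001, 0.0, 1.0, 0.0]
wrist_force: [-0.5, 0.3, -0.2]
opening: 0.0219
```

Request:
servo_tool([
  [0,0,1,0,0,0,15],
])

```text
time_s: 17.8
position: [0.6562, 0.1787, 0.2857]
tcp_rot: [0.001, 0.0, 1.0, -0.0]
wrist_force: [-0.6, -0.4, -0.2]
opening: 0.0221
```

Request:
servo_tool([
  [0,0,1,0,0,0,15],
])

```text
time_s: 17.88
position: [0.6562, 0.1787, 0.2846]
tcp_rot: [0.001, -0.0, 1.0, -0.0]
wrist_force: [0.8, 0.0, 0.4]
opening: 0.0217
```

Request:
servo_tool([
  [0,0,1,0,0,0,15],
])

```text
time_s: 17.97
position: [0.6562, 0.1787, 0.2834]
tcp_rot: [0.001, 0.0, 1.0, -0.0]
wrist_force: [0.1, 0.5, -1.1]
opening: 0.0218
```

Request:
servo_tool([
  [0,0,1,0,0,0,15],
])

```text
time_s: 18.05
position: [0.6562, 0.1787, 0.2823]
tcp_rot: [0.001, 0.0, 1.0, -0.0]
wrist_force: [0.8, -0.0, -0.4]
opening: 0.0217
```

Request:
servo_tool([
  [0,0,1,0,0,0,15],
])

```text
time_s: 18.13
position: [0.6562, 0.1787, 0.2812]
tcp_rot: [0.001, -0.0, 1.0, -0.0]
wrist_force: [0.1, -0.7, -0.3]
opening: 0.0218
```

Request:
servo_tool([
  [0,0,0.7,0,0,0,15],
])

```text
time_s: 18.22
position: [0.6562, 0.1787, 0.2804]
tcp_rot: [0.001, 0.0, 1.0, -0.0]
wrist_force: [-1.1, -0.8, 7.8]
opening: 0.0221
```

Request:
servo_tool([
  [0,0,0.7,0,0,0,15],
])

```text
time_s: 18.3
position: [0.6563, 0.1788, 0.2802]
tcp_rot: [0.001, 0.0, 1.0, -0.0]
wrist_force: [-5.0, -3.8, 16.5]
opening: 0.0219
```

Request:
servo_tool([
  [0,0,0.7,0,0,0,15],
])

```text
time_s: 18.38
position: [0.6563, 0.1788, 0.2803]
tcp_rot: [0.002, 0.0, 1.0, -0.0]
wrist_force: [-6.9, -3.1, 13.3]
opening: 0.0222
```

Contact came at TCP z ≈ 0.2804, which puts the tip at about 104.6 mm and H at about 2.6 mm. Sight gave 2.5. The groove-centred height is therefore TCP z ≈ 0.2671. I'll back off.

Request:
servo_tool([
  [0,0,-3,0,0,0,15],
  [0,0,-8,0,0,0,15],
  [10,0,-5,0,0,0,15],
  [25,0,0,0,0,0,15],
  [28,0,0,0,0,0,15],
  [12,0,0,0,0,0,15],
  [0,0,0,0,0,0,15],
])

```text
time_s: 18.97
position: [0.5788, 0.1791, 0.2991]
tcp_rot: [0.002, 0.001, 1.0, 0.0]
wrist_force: [0.3, -0.4, 0.6]
opening: 0.0219
```

```bash
python3 - <<'E'
from h import *
print(delta(.58,.179,.2671,180),manip.observe()['joint_pos'])
E
```

```text
(array([-1.1, -0.1, 32. ]), array([ 0.04,  0.27, -0.08])) [ 0.16837665  0.76567684 -0.8720802   1.71327     0.68859101  0.99275928
  0.60880116]
```

Request:
servo_tool([
  [0,0,8,0,0.2,0,15],
  [0,0,8,0,0.1,0,15],
  [0,0,7,0,0,0,15],
  [0,0,5,0,0,0,15],
  [0,0,0,0,0,0,15],
])

```text
time_s: 19.38
position: [0.5812, 0.1788, 0.2688]
tcp_rot: [0.0, 0.001, 1.0, 0.0]
wrist_force: [-0.1, -0.8, -1.3]
opening: 0.0222
```

```bash
python3 - <<'E'
from h import *
print(delta(.58,.179,.2671,180))
d=snap('wrist','wrist9')
a=snap('side','side9');c=snap('scene','scene9')
im=np.hstack([cv2.resize(c['pixels'][160:260,330:430],(400,400),interpolation=2),cv2.resize(a['pixels'][180:280,190:290],(400,400),interpolation=2)])
cv2.imwrite('pics/m9.png',im[:,:,::-1])
E
```

```text
(array([1.2, 0.2, 1.7]), array([ 0.05,  0.05, -0.15]))
```

View pics/m9.png

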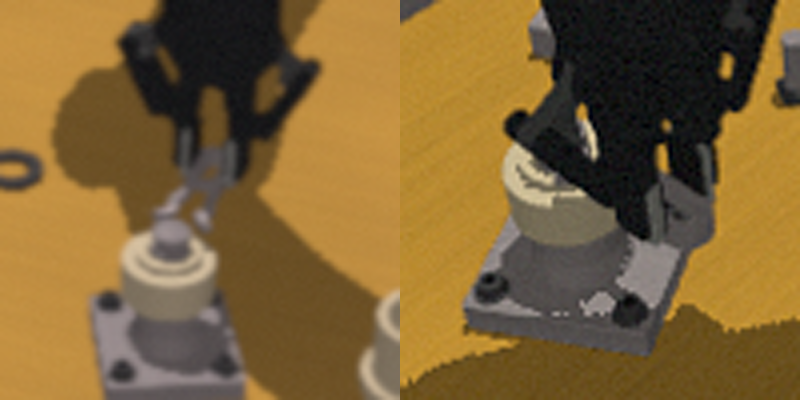

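View pics/wrist9.png

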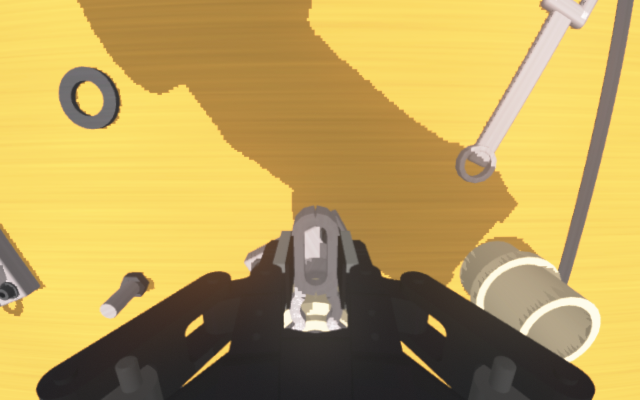

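Request:
servo_tool([
  [0,0,1.5,0,0,0,15],
  [0,0.2,0.4,0,0,-0.1,15],
  [0,0,0,0,0,0,15],
])

```text
time_s: 19.78
position: [0.5815, 0.1795, 0.2687]
tcp_rot: [0.001, 0.0, 1.0, 0.001]
wrist_force: [-0.2, 0.8, -0.7]
opening: 0.0218
```

Request:
servo_tool([
  [-3,0,0,0,0,0,15],
  [-4,0,0,0,0,0,15],
  [-4,0,0,0,0,0,15],
  [-3,0,0,0,0,0,15],
])

```text
time_s: 20.12
position: [0.5963, 0.1794, 0.2692]
tcp_rot: [0.001, 0.0, 1.0, 0.0]
wrist_force: [-9.8, -1.9, 0.8]
opening: 0.022
```

```bash
python3 - <<'E'
from h import *
print(delta(.603,.179,.2671,180))
E
```

```text
(array([-6.7, -0.4,  2.1]), array([ 0.06,  0.14, -0.03]))
```

The push already grew to 10 N at 60 mm, because z stayed at 0.2692, about 2 mm too high. The legs are meeting the head, so I'll back off and lower.

Request:
servo_tool([
  [4,0,0,0,0,0,15],
  [6,0,0,0,0,0,15],
  [0,0,1,0,0.1,0,15],
  [0,0,1,0,0,0,15],
])

```text
time_s: 20.45
position: [0.5861, 0.1793, 0.267]
tcp_rot: [0.0, 0.001, 1.0, 0.001]
wrist_force: [0.5, 0.2, 0.1]
opening: 0.0217
```

```bash
python3 - <<'E'
from h import *
s=manip.observe();print(delta(.603,.179,.2671,180),s['joint_pos'],s['wrist_force'],s['effort'])
E
```

```text
(array([-16.9,  -0.3,  -0.1]), array([ 0.08,  0.04, -0.06])) [ 0.14978535  0.81483981 -0.84250029  1.71006507  0.72544564  0.95688759
  0.59237551] [0.49381689 0.23227055 0.11567771] [-2.41887365e-01 -9.96890402e+01 -2.11541212e+01 -2.64148629e+01
 -1.39386412e-01  8.57553142e-02  1.52659934e-02]
```

Request:
servo_tool([
  [-3,0,0,0,0,0,15],
  [-3,0,0,0,0,0,15],
])

```text
time_s: 20.62
position: [0.5921, 0.1794, 0.267]
tcp_rot: [0.0, 0.0, 1.0, 0.001]
wrist_force: [-0.2, -0.7, -1.0]
opening: 0.0219
```

Request:
servo_tool([
  [-2,0,0,0,0,0,15],
])

```text
time_s: 20.7
position: [0.5945, 0.1794, 0.2671]
tcp_rot: [0.001, 0.0, 1.0, 0.001]
wrist_force: [0.3, 0.7, 0.8]
opening: 0.0222
```

Request:
servo_tool([
  [-2,0,0,0,0,0,15],
])

```text
time_s: 20.78
position: [0.5969, 0.1794, 0.2671]
tcp_rot: [0.001, 0.0, 1.0, 0.001]
wrist_force: [0.2, 0.9, -1.1]
opening: 0.0219
```

No force now at the place where it hit before. Going on.

Request:
servo_tool([
  [-2,0,0,0,0,0,15],
])

```text
time_s: 20.87
position: [0.5993, 0.1794, 0.2671]
tcp_rot: [0.001, 0.0, 1.0, 0.001]
wrist_force: [-1.4, -1.0, 0.0]
opening: 0.0216
```

Request:
servo_tool([
  [-2,0,0,0,0,0,15],
])

```text
time_s: 20.95
position: [0.6013, 0.1792, 0.2669]
tcp_rot: [0.0, 0.0, 1.0, 0.0]
wrist_force: [-7.6, -2.1, -0.1]
opening: 0.0217
```

Request:
servo_tool([
  [-1.5,0,0,0,0,0,15],
])

```text
time_s: 21.03
position: [0.6024, 0.1791, 0.2665]
tcp_rot: [-0.001, 0.0, 1.0, 0.0]
wrist_force: [-9.6, -1.0, -0.1]
opening: 0.0219
```

Request:
servo_tool([
  [-1.5,0,0,0,0,0,15],
])

```text
time_s: 21.12
position: [0.6033, 0.1792, 0.2661]
tcp_rot: [-0.002, 0.0, 1.0, -0.0]
wrist_force: [-11.0, -0.4, 2.9]
opening: 0.0216
```

```bash
python3 - <<'E'
from h import *
s=manip.observe();print(delta(.603,.179,.2671,180),s['wrist_force'],s['wrist_torque'])
a=snap('side','side10');c=snap('scene','scene10')
im=np.hstack([cv2.resize(c['pixels'][180:260,340:420],(400,400),interpolation=2),cv2.resize(a['pixels'][180:280,190:290],(400,400),interpolation=2)])
cv2.imwrite('pics/m10.png',im[:,:,::-1])
E
```

```text
(array([ 0.3, -0.2, -1. ]), array([-0.03, -0.25, -0.04])) [-10.96659548  -0.36715847   2.89193458] [-0.21484425  2.26204157 -0.00478812]
```

View pics/m10.png

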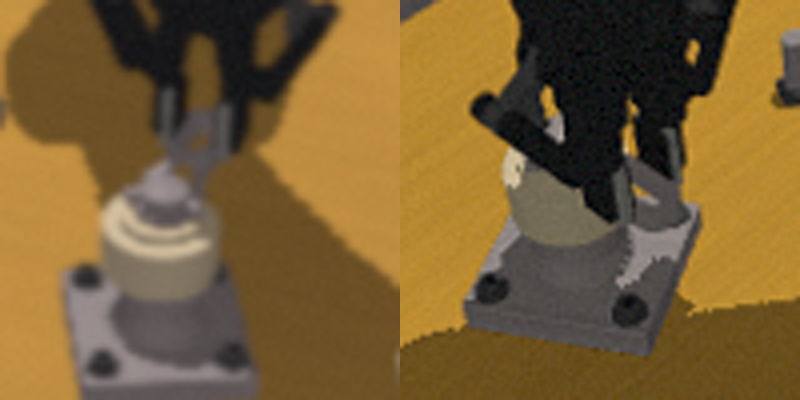

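Request:
servo_tool([
  [5,0,-0.5,0,-0.2,0,15],
  [1,0,-0.5,0,0,0,15],
  [0,0,0,0,0,0,15],
])

```text
time_s: 21.47
position: [0.5971, 0.1794, 0.2672]
tcp_rot: [-0.0, 0.0, 1.0, -0.0]
wrist_force: [-0.5, 0.1, 0.7]
opening: 0.0219
```

```bash
python3 - <<'E'
from h import *
s=manip.observe();print(delta(.603,.179,.2671,180),s['wrist_force'],s['wrist_torque'])
E
```

```text
(array([-5.9, -0.4,  0.1]), array([-0.01, -0.03, -0.03])) [-0.51600895  0.12236059  0.7195132 ] [0.00424729 0.00453672 0.00487008]
```

```bash
python3 - <<'E'
from h import *
d=snap('wrist','wrist11');e=load('wrist9')
im=np.hstack([cv2.resize(x['pixels'][190:340,265:365],(400,600),interpolation=2) for x in(e,d)])
cv2.imwrite('pics/m11.png',im[:,:,::-1])
E
```

```text
(no output)
```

View pics/m11.png

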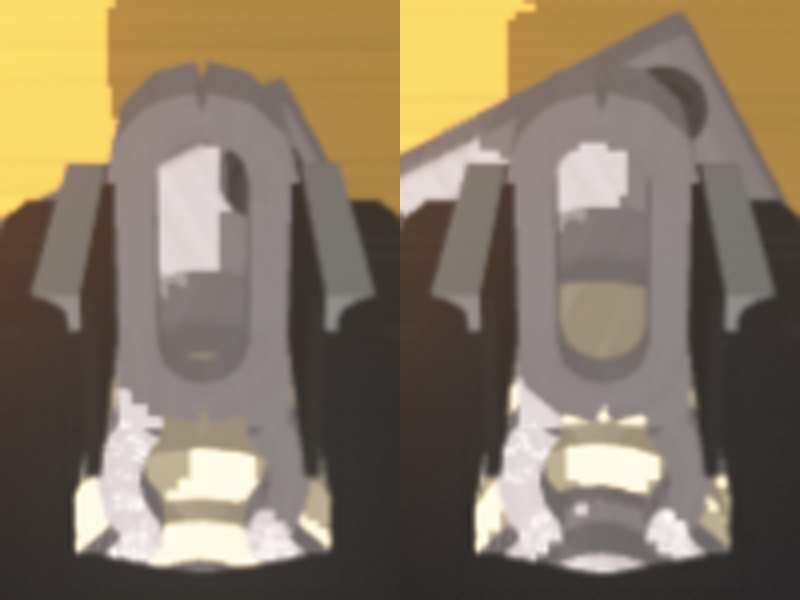

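The wrist view shows the clip still square in the pads and the axle head centred between its legs. I'll push again, holding height and level.

Request:
servo_tool([
  [-2,0,0,0,0,0,15],
  [-1.5,0,-0.1,0,0,0,15],
])

```text
time_s: 21.68
position: [0.6008, 0.1793, 0.2674]
tcp_rot: [-0.0, 0.0, 1.0, -0.0]
wrist_force: [-5.0, -1.8, -0.2]
opening: 0.0218
```

Request:
servo_tool([
  [-1.5,0,-0.2,0,-0.05,0,15],
])

```text
time_s: 21.77
position: [0.602, 0.1792, 0.2673]
tcp_rot: [-0.001, 0.0, 1.0, -0.001]
wrist_force: [-9.0, -0.5, 0.1]
opening: 0.0218
```

Request:
servo_tool([
  [-1.5,0,-0.4,0,-0.1,0,15],
])

```text
time_s: 21.85
position: [0.603, 0.1792, 0.2672]
tcp_rot: [-0.001, 0.0, 1.0, -0.001]
wrist_force: [-9.6, -0.3, -1.3]
opening: 0.0218
```

Request:
servo_tool([
  [-1.5,0,-0.5,0,-0.1,0,15],
])

```text
time_s: 21.93
position: [0.6038, 0.1793, 0.2672]
tcp_rot: [-0.001, -0.0, 1.0, -0.001]
wrist_force: [-10.7, -0.5, 0.2]
opening: 0.0224
```

```bash
python3 - <<'E'
from h import *
s=manip.observe();print(delta(.603,.179,.2671,180),s['wrist_force'],s['wrist_torque'])
E
```

```text
(array([ 0.8, -0.3,  0.1]), array([-0.13, -0.17,  0.01])) [-10.72692013  -0.48779101   0.16003077] [-0.05097929  2.27709989 -0.00361228]
```

The difference in contact position between the too-high push (about 0.594) and this one (about 0.600) matches head against neck. So the clip is in the groove and home should come at TCP x ≈ 0.618. The push is still within the expected 7–11 N.

Request:
servo_tool([
  [-1.5,0,-0.4,0,-0.15,0,15],
])

```text
time_s: 22.02
position: [0.6045, 0.1794, 0.2671]
tcp_rot: [-0.002, -0.0, 1.0, -0.001]
wrist_force: [-10.4, -0.5, 1.0]
opening: 0.0217
```

Request:
servo_tool([
  [-1.5,0,-0.4,-0.1,-0.15,0,15],
])

```text
time_s: 22.1
position: [0.6051, 0.1795, 0.2668]
tcp_rot: [-0.002, -0.001, 1.0, -0.001]
wrist_force: [-10.6, -2.5, 0.5]
opening: 0.0219
```

Request:
servo_tool([
  [-1.5,0,-0.4,0,-0.15,0,15],
])

```text
time_s: 22.18
position: [0.6058, 0.1796, 0.2666]
tcp_rot: [-0.002, -0.001, 1.0, -0.001]
wrist_force: [-11.9, -1.3, 0.4]
opening: 0.0219
```

```bash
python3 - <<'E'
from h import *
s=manip.observe();print(delta(.618,.179,.2671,180),s['wrist_force'],s['wrist_torque'])
E
```

```text
(array([-12.2,  -0.6,  -0.5]), array([-0.17, -0.26,  0.08])) [-11.86297443  -1.34356749   0.41936591] [-0.21089467  2.35969667 -0.05857412]
```

```bash
python3 - <<'E'
from h import *
d=snap('wrist','wrist12');e=load('wrist11')
im=np.hstack([cv2.resize(x['pixels'][190:340,265:365],(400,600),interpolation=2) for x in(e,d)])
cv2.imwrite('pics/m12.png',im[:,:,::-1])
E
```

```text
(no output)
```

View pics/m12.png

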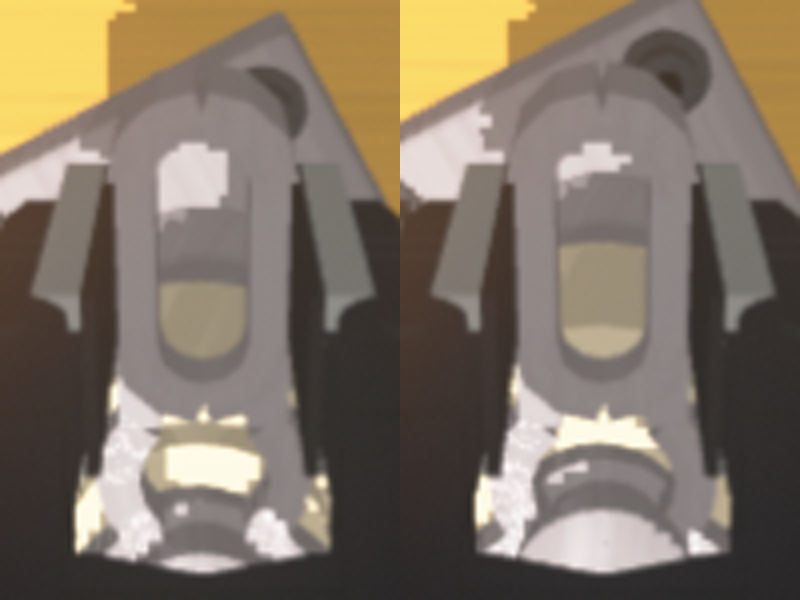

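The clip has not slipped and the head rides above the legs. Pushing on gently.

Request:
servo_tool([
  [-1.8,-0.1,-0.6,-0.1,-0.2,0,15],
])

```text
time_s: 22.32
position: [0.6069, 0.1795, 0.2667]
tcp_rot: [-0.002, -0.001, 1.0, -0.001]
wrist_force: [-9.6, -2.3, 0.4]
opening: 0.0217
```

Request:
servo_tool([
  [-1.8,-0.2,-0.5,-0.1,-0.2,0,15],
])

```text
time_s: 22.4
position: [0.608, 0.1793, 0.2666]
tcp_rot: [-0.002, -0.001, 1.0, -0.001]
wrist_force: [-8.3, -0.9, 0.3]
opening: 0.0221
```

Request:
servo_tool([
  [-1.8,-0.2,-0.4,-0.1,-0.2,0,15],
])

```text
time_s: 22.48
position: [0.6093, 0.1791, 0.2665]
tcp_rot: [-0.001, -0.001, 1.0, -0.0]
wrist_force: [-6.0, -0.9, 0.2]
opening: 0.0216
```

```bash
python3 - <<'E'
from h import *
s=manip.observe();print(delta(.618,.179,.2671,180),s['wrist_force'],s['wrist_torque'])
E
```

```text
(array([-8.7, -0.1, -0.6]), array([-0.02, -0.11,  0.14])) [-6.01871874 -0.89256024  0.19175483] [-0.24076951  1.41710123 -0.03043054]
```

The push is falling off at about 9–10 mm before home, as the snap should. I'll follow it home gently.

Request:
servo_tool([
  [-1.5,0,-0.5,0,-0.1,0,15],
])

```text
time_s: 22.57
position: [0.6105, 0.179, 0.2666]
tcp_rot: [-0.001, -0.001, 1.0, -0.0]
wrist_force: [-3.6, -0.6, -0.8]
opening: 0.0223
```

Request:
servo_tool([
  [-1.5,0,-0.3,0,-0.1,0,15],
])

```text
time_s: 22.65
position: [0.6118, 0.179, 0.2666]
tcp_rot: [-0.001, -0.001, 1.0, -0.0]
wrist_force: [-4.3, -0.3, -0.8]
opening: 0.0218
```

Request:
servo_tool([
  [-1.5,0,-0.2,0,0,0,15],
])

```text
time_s: 22.73
position: [0.6134, 0.179, 0.2667]
tcp_rot: [-0.001, -0.001, 1.0, -0.001]
wrist_force: [-0.7, -0.1, -0.8]
opening: 0.0219
```

```bash
python3 - <<'E'
from h import *
s=manip.observe();print(delta(.618,.179,.2671,180),s['wrist_force'],s['wrist_torque'])
E
```

```text
(array([-4.6, -0.1, -0.4]), array([-0.06, -0.1 ,  0.16])) [-0.72022326 -0.05743801 -0.77003276] [-0.03627557  0.29375484 -0.01073344]
```

Request:
servo_tool([
  [-1.2,0,-0.2,0,0,0,15],
])

```text
time_s: 22.82
position: [0.615, 0.179, 0.2669]
tcp_rot: [-0.001, -0.001, 1.0, -0.0]
wrist_force: [2.5, -0.6, -1.0]
opening: 0.0217
```

Request:
servo_tool([
  [-1.2,0,-0.1,0,0,0,15],
])

```text
time_s: 22.9
position: [0.6168, 0.179, 0.2672]
tcp_rot: [-0.0, -0.001, 1.0, -0.0]
wrist_force: [1.7, 0.2, -0.4]
opening: 0.0219
```

Request:
servo_tool([
  [-1,0,0,0,0,0,15],
])

```text
time_s: 22.98
position: [0.6182, 0.179, 0.2674]
tcp_rot: [0.0, -0.001, 1.0, -0.0]
wrist_force: [0.1, 0.0, -1.7]
opening: 0.0218
```

Request:
servo_tool([
  [-1,0,0,0,0,0,15],
])

```text
time_s: 23.07
position: [0.6192, 0.179, 0.2673]
tcp_rot: [0.0, -0.001, 1.0, -0.0]
wrist_force: [-7.9, -0.5, 0.6]
opening: 0.0219
```

It pulled (+2.5 N), went to zero, then met the firm stop at 0.619, so the clip is home. I'll ease back slightly and let go.

Request:
servo_tool([
  [0.4,0,0,0,0,0,15],
  [0,0,0,0,0,0,15],
])

```text
time_s: 23.23
position: [0.6189, 0.179, 0.2673]
tcp_rot: [-0.0, -0.001, 1.0, -0.0]
wrist_force: [-0.5, -0.4, -0.4]
opening: 0.022
```

Request:
servo_tool([
  [0,0,0,0,0,0,26],
  [0,0,0,0,0,0,32],
  [0,0,0,0,0,0,40],
  [0,0,0,0,0,0,40],
])

```text
time_s: 23.57
position: [0.6192, 0.1791, 0.2676]
tcp_rot: [0.0, -0.001, 1.0, -0.0]
wrist_force: [0.8, 0.1, -1.2]
opening: 0.0399
```

```bash
python3 - <<'E'
from h import *
d=snap('wrist','wrist13')
im=cv2.resize(d['pixels'][190:340,240:390],(600,600),interpolation=2);cv2.imwrite('pics/m13.png',im[:,:,::-1])
E
```

```text
(no output)
```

View pics/m13.png

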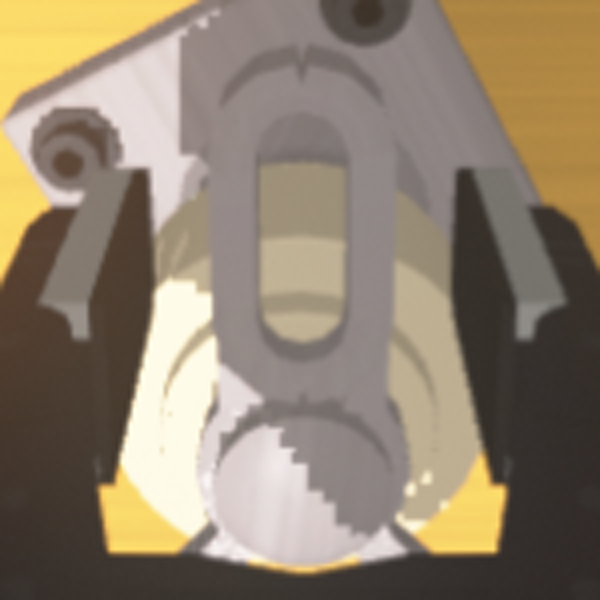

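The fingers are clear on both sides and the clip hangs on the neck. I'll retreat straight up.

Request:
servo_tool([
  [0,0,-5,0,0,0,45],
  [0,0,-10,0,0,0,45],
  [0,0,-20,0,0,0,45],
  [0,0,-30,0,0,0,45],
  [10,0,-35,0,0,0,45],
  [30,0,-20,0,0,0,45],
  [35,0,0,0,0,0,45],
  [35,0,0,0,0,0,45],
])

```text
time_s: 24.28
position: [0.5093, 0.1791, 0.3964]
tcp_rot: [0.001, 0.001, 1.0, 0.001]
wrist_force: [-0.1, 1.1, 0.7]
opening: 0.0452
```

Request:
servo_tool([
  [25,0,0,0,0,0,45],
  [0,0,0,0,0,0,45],
  [0,0,0,0,0,0,45],
  [0,0,0,0,0,0,45],
])

```text
time_s: 24.62
position: [0.4772, 0.1801, 0.4011]
tcp_rot: [0.004, -0.002, 1.0, -0.001]
wrist_force: [0.7, 0.2, -0.2]
opening: 0.045
```

```bash
python3 - <<'E'
from h import *
s=manip.observe();print(s['time_s'],s['position'],s['wrist_force'])
a=snap('side','side14');c=snap('scene','scene14')
im=np.hstack([cv2.resize(c['pixels'][180:260,330:410],(400,400),interpolation=2),cv2.resize(a['pixels'][190:270,200:280],(400,400),interpolation=2)])
cv2.imwrite('pics/m14.png',im[:,:,::-1])
E
```

```text
24.6167 [0.4771543  0.18012056 0.40109682] [ 0.69395868  0.22934441 -0.1671673 ]
```

View pics/m14.png

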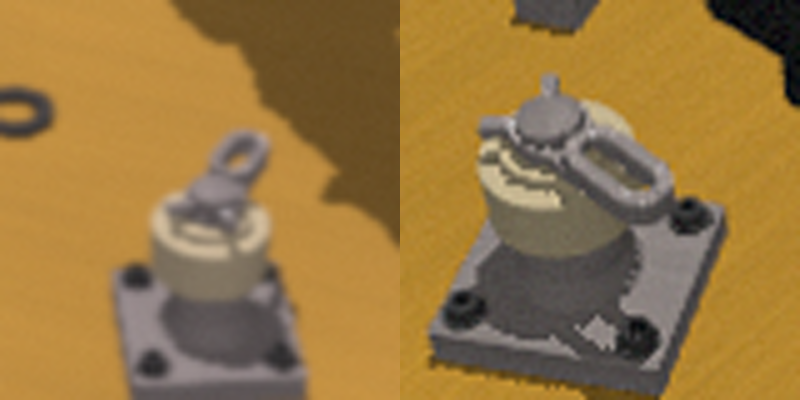

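View pics/side14.png

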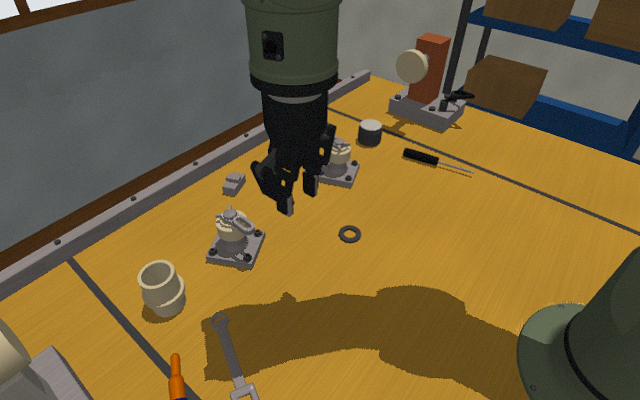

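The side view shows the clip on the neck, its bow hole at about (244,224) and both leg ends out beyond the head. The bystanders are unmoved. One numeric check of level and position follows.

```bash
python3 - <<'E'
from h import *
a=load('side14');c=load('scene14');a0=load('side0')
print('bow tri',tri([(a,243.8,224.0),(c,378.3,210.7)]))
for x in(.653,.655):print(proj(a,[x-.035,.179,.1026]),proj(c,[x-.035,.179,.1026]))
# bystanders: diff of dark/cream masks in windows
for n,(x0,y0,x1,y1) in dict(washer=(325,215,375,250),sleeve=(130,250,195,325),bolt=(275,180,305,215),tin=(350,110,390,150),driver=(395,140,480,180)).items():
    g=[cv2.cvtColor(i['pixels'],cv2.COLOR_RGB2GRAY)[y0:y1,x0:x1].astype(int) for i in(a0,a)]
    print(n,(abs(g[0]-g[1])>40).sum())
E
```

```text
bow tri (array([0.6159814 , 0.17972999, 0.09765312]), [np.float64(1.3251599326181782), np.float64(1.325159932618228)])
[[242.54376542 221.94537633]] [[377.45204359 209.14947444]]
[[241.80375511 221.45028858]] [[377.1889796  209.55764273]]
washer 0
sleeve 0
bolt 504
tin 0
driver 5
```

```bash
python3 - <<'E'
from h import *
c=load('scene14');c0=load('scene0')
g=[cv2.cvtColor(i['pixels'],cv2.COLOR_RGB2GRAY)[215:242,298:325].astype(int) for i in(c0,c)]
print((abs(g[0]-g[1])>40).sum())
print(manip.finish_job())
E
```

```text
0
the job is handed in; nothing more can be done
None
```

The roller is seated on the empty axle, and the clip is snapped home on the neck and let go. I handed the job in at about 25 s; it gives no verdict.

- **Axle height:** I lowered the clip's bow onto the axle tip until I felt contact. That put H at about 2.6 mm, against about 2.5 mm by sight. The feel touch pressed on the axle with about 17 N.
- **Clip:** My first sideways push was 2 mm too high and met the head at 10 N. I backed off and lowered it, and the next push started on the neck; I eased back once more to correct height and level before the final push. The push peaked at about 12 N, slightly over the 7–11 N expected. It fell off about 9 mm before home, turned to a 2.5 N pull, went to zero, then met the firm stop at about 8 N.
- **Last checks:**
  - Two-view triangulation puts the bow 97.7 mm above the table, against 96.6 mm if level, with the two rays about 1.3 mm off.
  - Both legs can be seen around the neck.
  - The roller looked flat on its seat in the side and scene views. I judged its height by eye and by the arm's height when I let it go.
  - The washer, sleeve, tin, driver and bolt show no movement between first and last pictures. The bolt was hidden in the side view, so I compared it in the scene view. I checked the spanner only by eye.
- **Disagreement:** The axle's x came out at 0.655–0.656 m from the cameras but about 0.653 m from the clip contact, within calibration plus grip offset.

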